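# Load two cans through the drop-down door of a chute hopper

## Task

Pull the green drop-down door of the small hopper all the way down, lay the two full sage-green cans from the blue rack on it one after the other so that each rolls into the chute lying with its lid end (ring-pull end) to the left as you face the door; lay them, do not drop them. Then push the door back up until it is fully home in its catch, let go, and leave the jar, the open peach can and the stack of can ends alone.

Things in the scene. Friction and masses are not known exactly. Their poses are not given: they have to be found in the camera images.
- hopper: Fixed white sheet-metal can hopper on short aluminium legs, 214 mm wide, 175 mm deep, 237 mm high, with a roof of thin bars; the front edge of the roof is at x = +30 mm. Origin on the table straight below the middle of the door's hinge line; +x points into the hopper (away from its front), +y to the left as you face the door, z up.
- chute_mid (a point): Middle of the chute floor inside the hopper (85 mm behind the hinge line). The floor starts at the hinge line and falls 12 degrees towards the back wall (inner face at hopper x = +170 mm); side walls 202 mm apart. Two lying cans fit one behind the other. Axes as the hopper's.
- door_hinge (a point): Middle of the hinge line of the door, 120 mm above the table; the hinge runs along the hopper's y. Axes as the hopper's. A tall machine on round posts, with a top plate 0.56 m above the table, stands behind the hopper and to its right (its posts and plate begin at world x = 0.65 m): swing the arm over in front of it.
- hopper_door (a joint): Angle of the green door about its bottom hinge, rad: 0 = shut on a hard stop (leaning 15 degrees back), 1.62 = fully down on its stop. The hinge is stiff: the door stays where it is left (2 to 3 N at the handle move it). A spring roller catch at the top right corner holds it shut: about 8 N at the handle pulls it out, or snaps it in over the last 0.15 rad.
- door_middle (a point): Middle of the door panel's inner face, 50 mm from the hinge. Panel 204 mm wide, 6 mm thick, reaching 92 mm from the hinge, with 16 mm high steel cheeks 190 mm apart along the sides of its inner face. Fully down it slopes 12 degrees down towards the hopper, so a can laid across it rolls in. Axes: z along the door away from the hinge, x normal to it towards the inside.
- door_handle (a point): Centre of the door's black round handle bar (12 mm diameter, 132 mm long, along the hopper's y; 8 mm brackets 55 mm either side of the centre). It turns with the door, 135 mm from the hinge along the door and 30 mm outside its inner face (whose plane holds the hinge line). 30 mm are free between bar and door, so that a finger fits either side of the bar from straight above at every door angle. Axes as door_middle's.
- rack: Fixed blue rack plate 110 x 250 x 8 mm on a thin sink cover; origin at the centre of its underside, y across its two pairs of rails. The cans lie on the rails 140 mm apart, parallel to the rack's x axis.
- can_1_mid (a point): Centre of a full sage-green drinks can (66 mm diameter, 159 mm long, about 0.45 kg), lying on the rack with its axis 49 mm above the table. Its z axis runs along the can towards the lid end (narrowed neck and ring pull).
- can_2_mid (a point): Centre of the other, identical can, lying on the rack the other way round. Its z axis runs along the can towards the lid end.
- can_1_upper (a point): Point on the axis of this can, 40 mm from its centre towards the lid end; shows which way the can lies.
- can_2_upper (a point): Point on the axis of the second can, 40 mm from its centre towards the lid end; shows which way the can lies.
- open_can: Bystander: empty peach-coloured open can standing upright (66 mm diameter, 157 mm high); origin under its centre.
- jar: Bystander: clear sample jar with black lid (62 mm diameter, 92 mm high); origin under its centre.
- end_stack: Bystander: stack of gold can ends (66 mm diameter, 28 mm high); origin under its centre.

How it is judged:
On the way, in this order (a step that is already met when the one before it is completed fails the run):
1. the door is pulled fully down (value of joint hopper_door above 1.55 rad), for 0.2 s.
2. both cans lie in the chute with their lid ends to the left (x of each of can_1_mid, can_2_mid in the frame of hopper above 0.03 m and z of each of can_1_mid, can_2_mid in the frame of hopper below 0.2 m and y of each of can_1_upper, can_2_upper in the frame of hopper above 0.015 m), for 0.2 s.
At the end, for the whole second after the job is handed in: The door is shut in its catch (within 0.04 rad of its stop); both cans lie at rest in the chute behind it, each with its lid end on the left-hand side (all of step 2 and value of joint hopper_door below 0.04 rad and x of each of can_1_mid, can_2_mid in the frame of hopper below 0.17 m and z of each of can_1_mid, can_2_mid in the frame of hopper above 0.1 m and linear speed of each of can_1, can_2 below 0.05 m/s); the robot touches nothing.
It fails at once if a can is dropped or thrown (faster than 1.3 m/s) (linear speed of any of can_1, can_2 above 1.3 m/s).
It fails at once if the jar, the open can or the stack of can ends is moved more than 40 mm (distance of any of open_can, jar, end_stack from where it was at the start of the episode above 0.04 m).
It also fails if it takes over 72 s, if anything falls off the work surface, if the arm or the gripper's body presses on something with over 40 N, if the wrist force passes 120 N, or if a joint passes its speed limit or range.

## Robot

A 7-joint arm with a two-finger parallel gripper is mounted at the origin on a cart in front of the work surface, level with it; the furniture and walls round the work are solid. World frame = base frame: x ahead of the robot, y to its left, z up, the work surface at z = 0. Lengths are in m, angles in rad, forces in N, time in s.
With the tool pointing down it reaches from about 0.35 to 0.9 m from the base axis. Payload 19.9 kg.
Tool frame: the origin (TCP) lies on the centre line of the jaws, within the pads' length; the fingertips stand 8 mm ahead of it and the grasp point (between the pads) lies 11 mm behind it (tip_reach is the distance from the TCP to the fingertips, in m); x points along the fingers, y is the direction in which the jaws open and shut, and the axes are right-handed (so a half turn about x gives the same grasp; the last joint's range is limited). The gripper opens to 94 mm and grips with 3 to 60 N. Pads are 16 mm wide; open, the fingers measure 119 mm over their backs; the gripper's body (75 mm by 177 mm) begins 78 mm behind the grasp point.
Start: joints at [-1.161, 0.417, -0.01, 1.614, 0.005, 1.111, -0.053], TCP at [0.273, 0.562, 0.213] pointing down, gripper open.
Joint ranges: [-2.81, 2.81], [-0.39, 2.02], [-1.27, 1.25], [0.06, 2.57], [-1.19, 4.33], [0.19, 2], [-2.82, 2.82]. Speed limits (rad/s): [1.89, 1.89, 2.39, 2.39, 3.01, 3.01, 3.01].

## Interface

Orientations are given as a rotation vector (axis times angle).
In Python, from cell import * gives the robot as it stands.
- The arm moves only by the shell command python3 -m creep 'ROWS'. ROWS is JSON, a list of rows, each an object of numbers: "gripper": the closure in counts, from 0 (fully open) to 255 (shut); "dx", "dy", "dz": the shift along the world's x, y, z in m; "wx", "wy", "wz": the turn, a rotation vector about the world's x, y, z in rad. A call has 1 to 8 rows; each row shifts and turns the pose as measured when the row begins; what a row does not reach is not made up. A row lasts 1/12 s, in which the tool goes at most 41.7 mm and 7.16 degrees, less where a joint would pass 70% of its speed; a pose out of reach is approached as far as the arm can. A call with a gripper value outside its range is refused whole. The fingers move at their own pace and stop on an object; the grip force is fixed at half the most. Time passes only in rows, so rows that do not move let the fingers close. It gives the time, the measured TCP pose, the force and the opening at its end, in the units of the state.
- sense(): the state, without advancing time (a new reading comes with each control period).
- grab_frame(name): name is "side" or "top"; returns the picture (384x512x3 uint8, red, green, blue); there is no depth.
- camera_model(name): a dict with "fx", "fy", "cx", "cy" (pixels), "extrinsics" (4x4, takes a point from camera to world coordinates). Camera axes: x right, y up, looking along -z (the intrinsics and any distortion apply to the point x, -y, -z); pixel columns grow to the right and rows downward; lengths in m; the calibration is good to about 2 mm. A picture is of the moment at which its call begins. camera_model takes no time and is no camera call.
- close_job(): hands the job in, once; it reports no verdict.
The state is a dict: "time_s": time; "joints": joint angles; "qvel": joint speeds; "effort": joint torques, N m; "position": TCP position; "eef_rot": TCP orientation; "contact_force": force on the tool from outside, world axes, zero at the start; "ft_torque": the same for the moment, N m; "gripper_width": finger opening in m.
Only numpy, scipy, OpenCV 4.12 (cv2) and the standard library are available. Lean on these libraries where they do the work, as an engineer would, in place of code of your own. Each camera call takes 0.05 s, during which the arm holds its last target.

## Working session

There is one attempt and no reset: what is moved stays moved. The work goes in short steps, Python scripts to look and compute and a shell command to move; the robot and the scene stay as the last step left them, time stands still between calls to the robot, and variables do not carry over. Pictures are saved under pics/ and viewed, and the job is handed in when it is done.

```bash
ls; mkdir -p pics; python3 - <<'E'
from cell import *
import cv2
print(sense())
for n in("side","top"):
    f=grab_frame(n); cv2.imwrite(f"pics/{n}0.png",f[:,:,::-1]); print(n,camera_model(n))
E
```

```text
pics
{'time_s': 0.0, 'joints': array([-1.16050915,  0.4179927 , -0.01029371,  1.61414866,  0.00469137,
        1.11070823, -0.05300971]), 'qvel': array([ 0.0005622 , -0.00118701, -0.00094316,  0.00062911,  0.00159221,
       -0.00365994, -0.00062232]), 'effort': array([ 1.70658452e-03, -8.51238728e+01,  6.39159959e-01, -4.26010787e+01,
       -4.88588924e-02,  1.86420494e-02,  1.38338632e-04]), 'position': array([0.27271467, 0.56196128, 0.21282436]), 'eef_rot': array([ 0.35334214,  1.54179487, -0.35526951]), 'contact_force': array([0.40148612, 0.01220648, 0.01027282]), 'ft_torque': array([-0.01012017,  0.01056602,  0.04969015]), 'gripper_width': 0.09411667107699269}
side {'fx': 432.2008169736287, 'fy': 432.2008169736287, 'cx': 257.32578731563797, 'cy': 197.8996051182481, 'extrinsics': array([[-0.98763983, -0.08371464,  0.13251196,  0.69329007],
       [ 0.15543079, -0.63214802,  0.75909825,  1.21618928],
       [ 0.02021954,  0.7703121 ,  0.6373464 ,  1.13080642],
       [ 0.        ,  0.        ,  0.        ,  1.        ]])}
top {'fx': 469.62450884915273, 'fy': 469.62450884915273, 'cx': 256.11625255753995, 'cy': 195.51358300122348, 'extrinsics': array([[ 0.01997549,  0.99688326, -0.07632005,  0.34355091],
       [-0.99977804,  0.02042811,  0.00515434,  0.09604611],
       [ 0.00669735,  0.07620015,  0.99707005,  1.92459477],
       [ 0.        ,  0.        ,  0.        ,  1.        ]])}
```

View pics/side0.png

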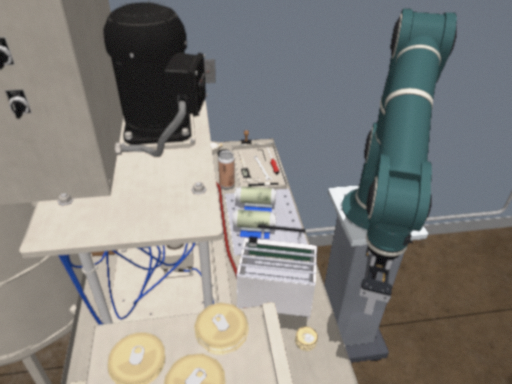

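View pics/top0.png

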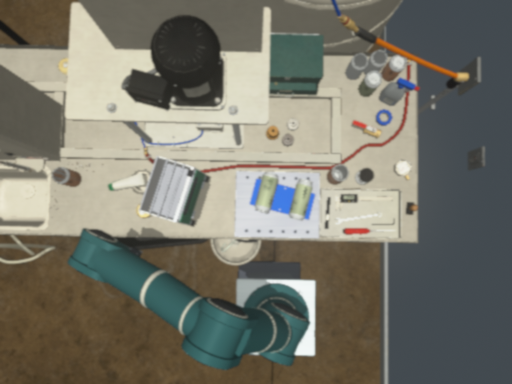

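```bash
cat > h.py <<'E'
from cell import *
import cv2, numpy as np
def ray(n,u,v):
    m=camera_model(n);E=m["extrinsics"]
    d=np.array([(u-m["cx"])/m["fx"],-(v-m["cy"])/m["fy"],-1.])
    return E[:3,3],E[:3,:3]@d
def onz(n,u,v,z):
    o,d=ray(n,u,v); t=(z-o[2])/d[2]; return o+t*d
def proj(n,p):
    m=camera_model(n);E=m["extrinsics"]
    q=E[:3,:3].T@(np.array(p)-E[:3,3]); return m["cx"]+m["fx"]*q[0]/-q[2], m["cy"]-m["fy"]*q[1]/-q[2]
def tri(a,ua,va,b,ub,vb):
    o,d=ray(a,ua,va);p,e=ray(b,ub,vb)
    s,_,_,_=np.linalg.lstsq(np.stack([d,-e],1),p-o,rcond=None)
    x,y=o+s[0]*d,p+s[1]*e
    return (x+y)/2,np.linalg.norm(x-y)
def crop(f,name,x0,y0,x1,y1,k):
    c=cv2.resize(f[y0:y1,x0:x1,::-1],None,fx=k,fy=k,interpolation=cv2.INTER_CUBIC); cv2.imwrite(name,c)
E
python3 - <<'E'
from h import *
t=cv2.imread("pics/top0.png")[:,:,::-1]; s=cv2.imread("pics/side0.png")[:,:,::-1]
crop(t,"pics/t0h.png",130,140,230,240,6)
crop(t,"pics/t0r.png",225,150,345,240,6)
crop(s,"pics/s0.png",205,130,325,330,3)
E
```

```text
(no output)
```

View pics/t0h.png

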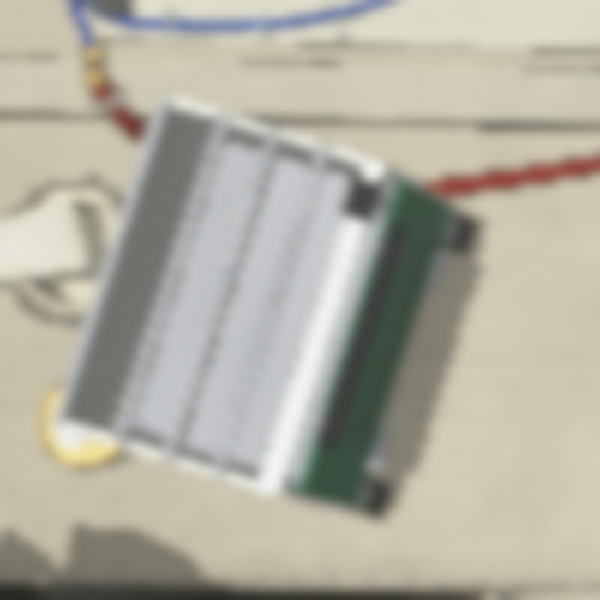

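View pics/t0r.png

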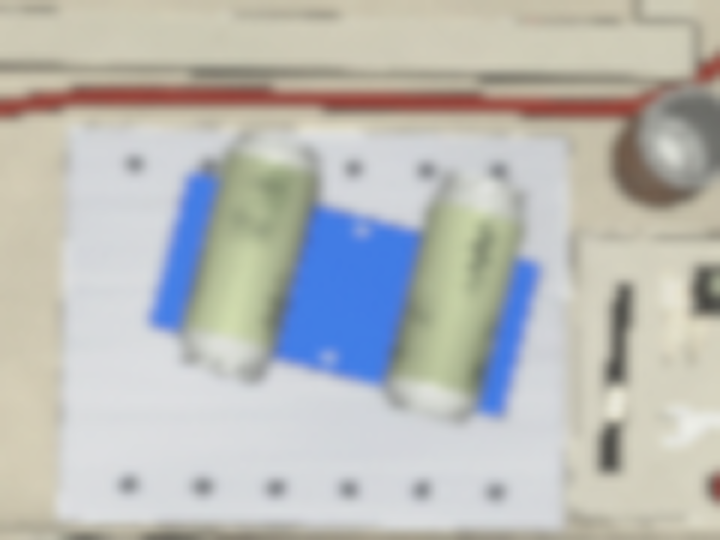

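View pics/s0.png

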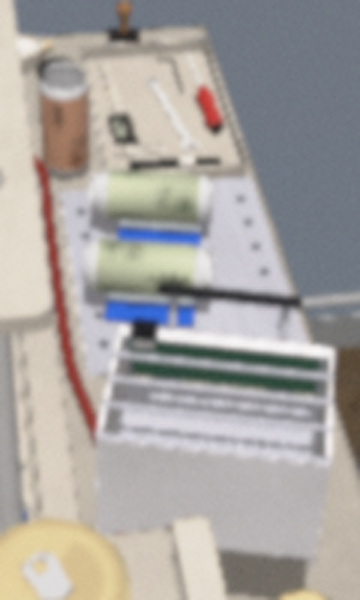

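```bash
python3 - <<'E'
from h import *
from scipy.spatial.transform import Rotation as R
r=R.from_rotvec([0.35334214,1.54179487,-0.35526951]).as_matrix(); print(r.round(3))
t=cv2.imread("pics/top0.png")[:,:,::-1]; s=cv2.imread("pics/side0.png")[:,:,::-1]
for n,f,(x0,y0,x1,y1) in(("top",t,(225,150,345,240)),("side",s,(205,180,325,240))):
    h=cv2.cvtColor(np.ascontiguousarray(f),cv2.COLOR_RGB2HSV)
    m=cv2.inRange(h,(28,35,90),(50,255,255)); k=np.zeros_like(m);k[y0:y1,x0:x1]=m[y0:y1,x0:x1]
    k=cv2.morphologyEx(k,cv2.MORPH_OPEN,np.ones((3,3)))
    c,_=cv2.findContours(k,cv2.RETR_EXTERNAL,cv2.CHAIN_APPROX_NONE)
    for q in c:
        if cv2.contourArea(q)<80: continue
        rr=cv2.minAreaRect(q); b=cv2.boxPoints(rr); print(n,cv2.contourArea(q),rr)
        e=[(b[i]+b[(i+1)%4])/2 for i in range(4)]
        L=[np.linalg.norm(e[i]-e[i+2]) for i in(0,1)]; i=int(np.argmax(L))
        for p in(e[i],e[i+2]): print("  end",p,onz(n,*p,0.049 if n=="top" else .06).round(4))
        # colour profile beyond
# blue
h=cv2.cvtColor(np.ascontiguousarray(t),cv2.COLOR_RGB2HSV)
m=cv2.inRange(h,(100,150,100),(125,255,255)); m[:150]=0;m[240:]=0;m[:,:225]=0;m[:,330:]=0
pts=cv2.findNonZero(m); rr=cv2.minAreaRect(pts); print("blue",rr)
B=np.array([onz("top",*p,0.010) for p in cv2.boxPoints(rr)]);print(B.round(4), B.mean(0).round(4),np.linalg.norm(B[1]-B[0]),np.linalg.norm(B[2]-B[1]))
# hopper pts from t0h.png crop (x/6+130)
def P(x,y,z): return onz("top",(x+.5)/6+129.5,(y+.5)/6+139.5,z)
for nm,p in dict(roofBL=(160,97,.237),roofBR_=(65,415,.237),frR=(385,170,.237),frL=(275,492,.237),h1=(400,230,.258),h2=(338,445,.258)).items(): print(nm,P(*p).round(4))
crop(t,"pics/canA.png",250,165,285,220,10); crop(t,"pics/canB.png",285,170,320,225,10)
crop(s,"pics/sc.png",225,180,315,250,8)
E
```

```text
[[-0.     0.437  0.9  ]
 [-0.001  0.9   -0.437]
 [-1.    -0.001  0.   ]]
top 344.0 ((300.5882568359375, 199.14706420898438), (13.824529647827148, 29.10427474975586), 14.03624439239502)
  end [304.11768 185.02942] [ 0.5333 -0.1055  0.049 ]
  end [297.05884 213.26471] [ 0.4193 -0.0787  0.049 ]
top 350.0 ((266.61767578125, 191.0294189453125), (13.824528694152832, 29.346811294555664), 14.03624439239502)
  end [270.1765  176.79413] [0.5637 0.0314 0.049 ]
  end [263.05884 205.26471] [0.4486 0.0578 0.049 ]
side 336.5 ((253.00888061523438, 218.86727905273438), (30.332664489746094, 14.235066413879395), 3.814074993133545)
  end [237.87614 217.85843] [0.5595 0.0452 0.06  ]
  end [268.1416  219.87613] [0.451  0.0708 0.06  ]
side 336.0 ((255.6810302734375, 194.42242431640625), (27.481908798217773, 14.152008056640625), 3.3664603233337402)
  end [241.9638  193.61552] [ 0.5264 -0.0932  0.06  ]
  end [269.39825 195.22932] [ 0.4212 -0.0692  0.06  ]
blue ((282.1162109375, 198.56431579589844), (58.48942184448242, 24.477951049804688), 14.931416511535645)
[[ 0.4596  0.1076  0.01  ]
 [ 0.5572  0.0838  0.01  ]
 [ 0.5    -0.1487  0.01  ]
 [ 0.4028 -0.124   0.01  ]] [ 0.4799 -0.0203  0.01  ] 0.10050315136160948 0.2394424508843528
roofBL [0.6097 0.4519 0.237 ]
roofBR_ [0.4166 0.5017 0.237 ]
frR [0.5682 0.3149 0.237 ]
frL [0.3731 0.3747 0.237 ]
h1 [0.5297 0.3022 0.258 ]
h2 [0.4012 0.335  0.258 ]
```

View pics/canA.png

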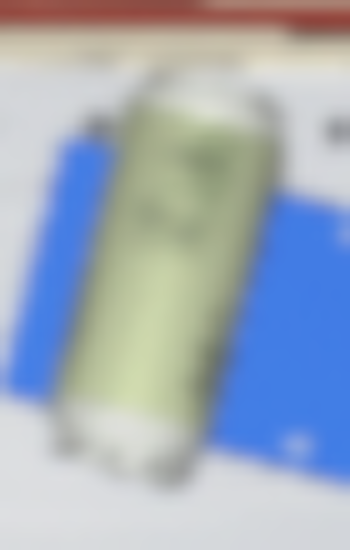

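View pics/canB.png

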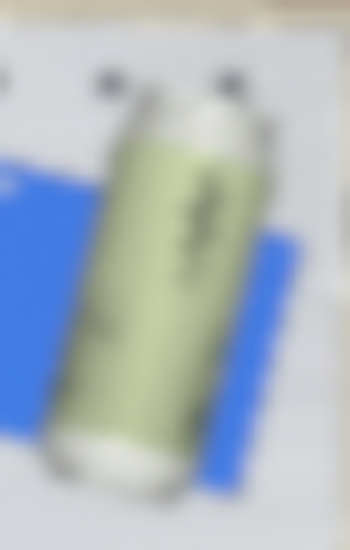

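View pics/sc.png

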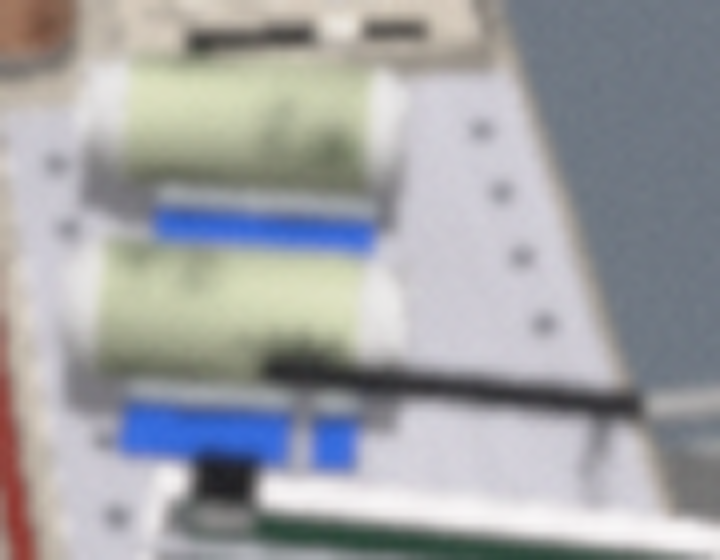

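```bash
python3 - <<'E'
from h import *
F={n:np.mean([grab_frame(n).astype(float) for _ in range(8)],0).astype(np.uint8) for n in("top","side")}
for n in F: np.save(f"pics/{n}avg.npy",F[n])
rows=[]
for n,a,b in(("top",(270.18,176.79),(263.06,205.26)),("top",(304.12,185.03),(297.06,213.26)),("side",(237.9,217.86),(268.1,219.9)),("side",(242,193.6),(269.4,195.2))):
    a=np.array(a);b=np.array(b);c=(a+b)/2;d=(b-a)/np.linalg.norm(b-a);nn=np.array([-d[1],d[0]])
    k=14; # px zoom ; x along axis from +x end (left) to -x end (right)
    M=np.array([[d[0]/k,nn[0]/k,0],[d[1]/k,nn[1]/k,0]]);W,H=740,290
    M[:,2]=c-M[:,:2]@np.array([W/2,H/2])
    w=cv2.warpAffine(F[n],M,(W,H),flags=cv2.INTER_CUBIC|cv2.WARP_INVERSE_MAP)
    w=cv2.convertScaleAbs(w,alpha=1.3,beta=-60); rows.append(w)
cv2.imwrite("pics/ax1.png",np.vstack(rows[:2])[:,:,::-1]);cv2.imwrite("pics/ax2.png",np.vstack(rows[2:])[:,:,::-1])
E
```

```text
(no output)
```

View pics/ax1.png

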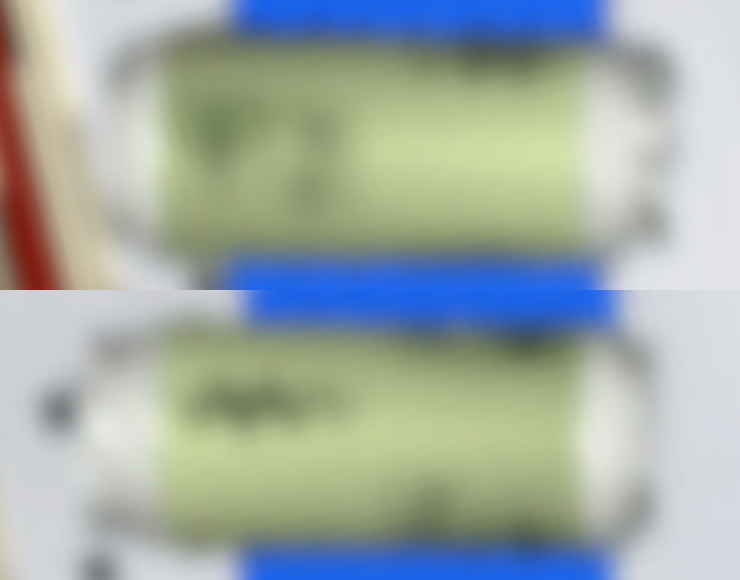

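View pics/ax2.png

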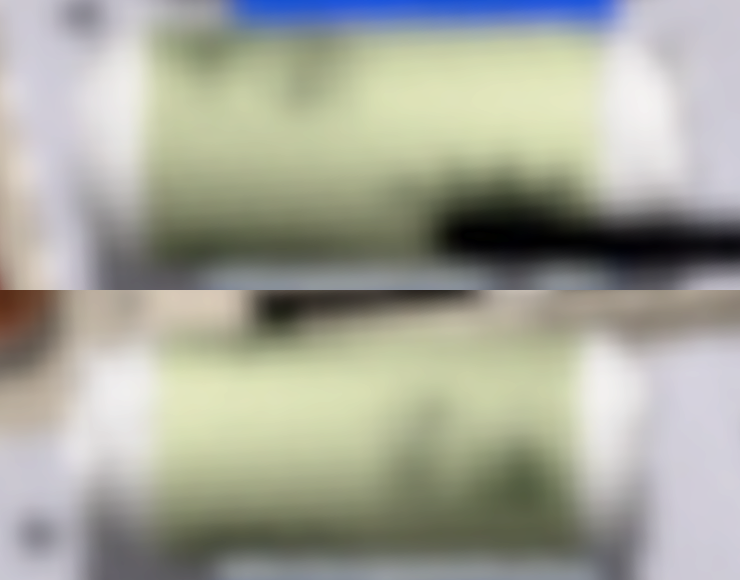

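```bash
python3 - <<'E'
from h import *
t=np.load("pics/topavg.npy"); s=np.load("pics/sideavg.npy")
# crop views for handle
crop(t,"pics/hd.png",175,155,215,230,8)
crop(s,"pics/hs.png",230,210,330,310,6)
g=t.astype(int)
h=cv2.cvtColor(t,cv2.COLOR_RGB2HSV)
m=cv2.inRange(h,(60,60,20),(95,255,200));m[:, :170]=0;m[:,215:]=0;m[:160]=0;m[235:]=0
n,l,st,_=cv2.connectedComponentsWithStats(m);i=1+np.argmax(st[1:,4]);rr=cv2.minAreaRect(cv2.findNonZero((l==i).astype(np.uint8)));print("green",rr)
B=[onz("top",*p,0.20) for p in cv2.boxPoints(rr)];print(np.array(B).round(4))
E
```

```text
green ((185.0, 217.5), (9.0, 8.0), 90.0)
[[0.4056 0.3614 0.2   ]
 [0.4062 0.3321 0.2   ]
 [0.3732 0.331  0.2   ]
 [0.3726 0.3603 0.2   ]]
```

View pics/hd.png

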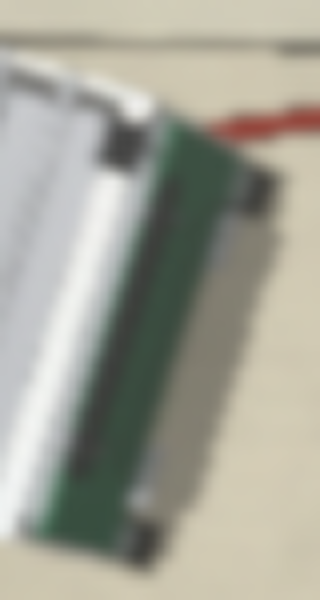

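View pics/hs.png

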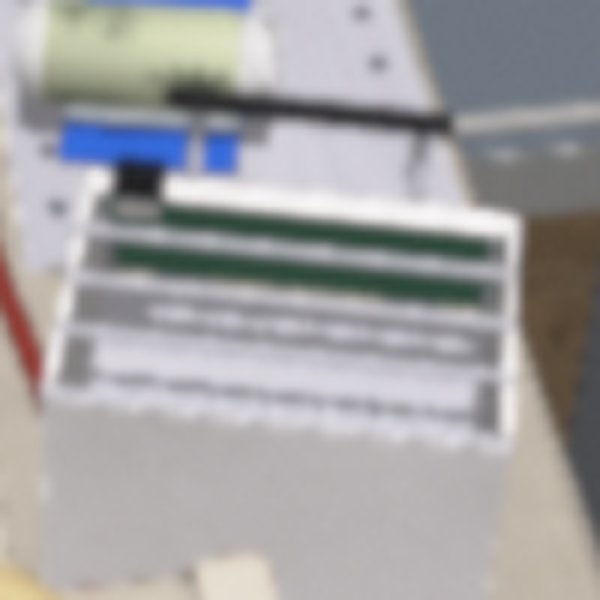

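```bash
python3 - <<'E'
from h import *
t=np.load("pics/topavg.npy")
a,ea=tri("top",196.6,177.3,"side",258.0,225.7);b,eb=tri("top",185.3,213.9,"side",304.8,230.6)
print(a,ea,b,eb,np.linalg.norm(a-b),(a+b)/2)
a=onz("top",196.6,177.3,.258);b=onz("top",185.3,213.9,.258);print(a,b,np.linalg.norm(a-b),(a+b)/2)
a=onz("side",258,225.7,.258);b=onz("side",304.8,230.6,.258);print(a,b,np.linalg.norm(a-b),(a+b)/2)
# dark line fit: per row weighted dark centroid along handle
v=t.astype(float).max(2); P=[]
for r in range(182,210):
    c0=196.6+(r-177.3)*(185.3-196.6)/(213.9-177.3); xs=np.arange(int(c0)-3,int(c0)+5)
    w=np.clip(v[r,xs].max()*0+75-v[r,xs],0,None); w[np.abs(xs-c0)>3]=0
    if w.sum()>0:P.append((np.sum(w*xs)/w.sum(),r))
P=np.array(P,np.float32);l=cv2.fitLine(P,cv2.DIST_HUBER,0,.01,.01).ravel();print(len(P),l)
q=[onz("top",l[2]+k*l[0],l[3]+k*l[1],.258) for k in(-15,15)];d=q[1]-q[0];print(q,np.degrees(np.arctan2(d[1],-d[0])))
E
```

```text
[0.53077576 0.30148555 0.25643111] 0.002691438671396492 [0.39874174 0.33827921 0.25451796] 0.00420049720693162 0.1370781303687309 [0.46475875 0.31988238 0.25547454]
[0.53190972 0.3009717  0.258     ] [0.40061875 0.33712228 0.258     ] 0.13617702866021678 [0.46626424 0.31904699 0.258     ]
[0.52979014 0.30357057 0.258     ] [0.39791437 0.34238916 0.258     ] 0.13747037299869647 [0.46385225 0.32297987 0.258     ]
28 [  0.30885607  -0.9511088  189.79686    198.4       ]
[array([0.40497997, 0.33774137, 0.258     ]), array([0.50727065, 0.30797018, 0.258     ])] -163.7726264644984
```

```bash
python3 -m creep '[{"gripper":163,"dz":0.037},{"gripper":163,"dz":0.037},{"gripper":163,"dz":0.037},{"gripper":163,"dz":0.037},{"gripper":163,"dx":0.02,"dy":-0.03,"wz":0.022},{"gripper":163,"dx":0.024,"dy":-0.03,"wz":0.022},{"gripper":163,"dx":0.024,"dy":-0.03,"wz":0.022},{"gripper":163,"dx":0.024,"dy":-0.03,"wz":0.022}]'
python3 -m creep '[{"gripper":163,"dx":0.024,"dy":-0.03,"wz":0.022},{"gripper":163,"dx":0.024,"dy":-0.03,"wz":0.022},{"gripper":163,"dx":0.024,"dy":-0.03,"wz":0.022},{"gripper":163,"dx":0.02,"dy":-0.024,"wz":0.022},{"gripper":163}]'
python3 -c "
from cell import *;s=sense();print(s)"
```

```text
{'time_s': 0.9, 'joints': array([-1.16047573,  0.41734378, -0.01029214,  1.61358344,  0.00471523,
        1.11069009, -0.0529873 ]), 'qvel': array([-6.93674287e-05, -6.27460977e-04, -6.45787791e-05,  1.04553921e-03,
        8.68166391e-04,  2.38689606e-03,  4.86398253e-04]), 'effort': array([ 2.09782469e-03, -8.51000118e+01,  6.39712997e-01, -4.26276684e+01,
       -4.86262946e-02,  1.36306370e-02,  5.71641507e-06]), 'position': array([0.27288152, 0.56227753, 0.21346721]), 'eef_rot': array([ 0.35428955,  1.54155148, -0.35430514]), 'contact_force': array([-0.59062281, -0.42159872,  0.08346162]), 'ft_torque': array([ 0.04097512, -0.02827862, -0.0041903 ]), 'gripper_width': 0.0940489698130926}$[0]: bad value
$[0]: bad value
```

```bash
python3 -m creep '[{"gripper":163,"dx":0,"dy":0,"dz":0.037,"wx":0,"wy":0,"wz":0}]'; python3 -m creep '[{"dz":0.037}]';  python3 -m creep -h
```

```text
time_s: 0.98
position: [0.2717, 0.5598, 0.2448]
eef_rot: [0.347, 1.543, -0.362]
contact_force: [-0.7, -1.4, -0.8]
gripper_width: 0.0902$[0]: bad value
invalid input: not JSON, or not a number
```

```bash
python3 -m creep '[{"gripper":163,"dx":0,"dy":0,"dz":0.037,"wx":0,"wy":0,"wz":0},{"gripper":163,"dx":0,"dy":0,"dz":0.037,"wx":0,"wy":0,"wz":0},{"gripper":163,"dx":0,"dy":0,"dz":0.037,"wx":0,"wy":0,"wz":0},{"gripper":163,"dx":0.024,"dy":-0.03,"dz":0,"wx":0,"wy":0,"wz":0.025},{"gripper":163,"dx":0.024,"dy":-0.03,"dz":0,"wx":0,"wy":0,"wz":0.025},{"gripper":163,"dx":0.024,"dy":-0.03,"dz":0,"wx":0,"wy":0,"wz":0.025},{"gripper":163,"dx":0.024,"dy":-0.03,"dz":0,"wx":0,"wy":0,"wz":0.025},{"gripper":163,"dx":0.024,"dy":-0.03,"dz":0,"wx":0,"wy":0,"wz":0.025}]'
cat > st.py <<'E'
from h import *
from scipy.spatial.transform import Rotation as R
H=np.array([0.464,0.314,0.0]);hx=np.array([.272,.962,0]);hy=np.array([-.962,.272,0])
s=sense();r=R.from_rotvec(s["eef_rot"]).as_matrix();p=s["position"]
print("t",s["time_s"],"p",p.round(4),"hop",np.round([(p-H)@hx,(p-H)@hy,p[2]],4),"yaw",np.degrees(np.arctan2(r[1,1],r[0,1])).round(1),"down",r[:,0].round(3),"F",s["contact_force"].round(1),"w",round(s["gripper_width"],4),"q",s["joints"].round(2))
E
python3 st.py
```

```text
time_s: 1.65
position: [0.3883, 0.4107, 0.3678]
eef_rot: [0.241, 1.558, -0.242]
contact_force: [0.7, 0.8, -1.3]
gripper_width: 0.0371
t 1.65 p [0.3883 0.4107 0.3678] hop [0.0724 0.0991 0.3678] yaw 72.4 down [-0.001 -0.    -1.   ] F [ 0.7  0.8 -1.3] w 0.0371 q [-0.93  0.21  0.07  1.55 -0.02  1.39  0.41]
```

```bash
python3 -m creep '[{"gripper":163,"dx":0.025,"dy":-0.03,"dz":0,"wx":0,"wy":0,"wz":0.01},{"gripper":163,"dx":0.025,"dy":-0.03,"dz":0,"wx":0,"wy":0,"wz":0.01},{"gripper":163,"dx":0.022,"dy":-0.027,"dz":0,"wx":0,"wy":0,"wz":0.01},{"gripper":163,"dx":0.005,"dy":-0.006,"dz":-0.02,"wx":0,"wy":0,"wz":0},{"gripper":163,"dx":0,"dy":0,"dz":-0.02,"wx":0,"wy":0,"wz":0},{"gripper":163,"dx":0,"dy":0,"dz":0,"wx":0,"wy":0,"wz":0}]' >/dev/null
python3 st.py
```

```text
t 2.15 p [0.4744 0.3032 0.3292] hop [-0.0076 -0.0129  0.3292] yaw 73.6 down [ 0.004  0.001 -1.   ] F [-0.7 -0.   0. ] w 0.034 q [-0.75  0.22  0.15  1.63 -0.03  1.3   0.69]
```

```bash
python3 -m creep '[{"gripper":163,"dx":-0.005,"dy":0.008,"dz":-0.015,"wx":0,"wy":0,"wz":0.005},{"gripper":163,"dx":-0.004,"dy":0.007,"dz":-0.015,"wx":0,"wy":0,"wz":0},{"gripper":163,"dx":0,"dy":0,"dz":-0.01,"wx":0,"wy":0,"wz":0},{"gripper":163,"dx":0,"dy":0,"dz":0,"wx":0,"wy":0,"wz":0}]' >/dev/null
python3 st.py; python3 - <<'E'
from h import *
f=grab_frame("side");crop(f,"pics/g1.png",220,170,330,280,6);f=grab_frame("top");crop(f,"pics/g1t.png",150,140,250,240,6)
E
```

```text
t 2.4833 p [0.4653 0.3191 0.2905] hop [5.200e-03 1.000e-04 2.905e-01] yaw 73.9 down [ 0.005  0.002 -1.   ] F [-0.6 -0.4 -0.2] w 0.0341 q [-0.77  0.24  0.14  1.68 -0.03  1.22  0.66]
```

View pics/g1.png

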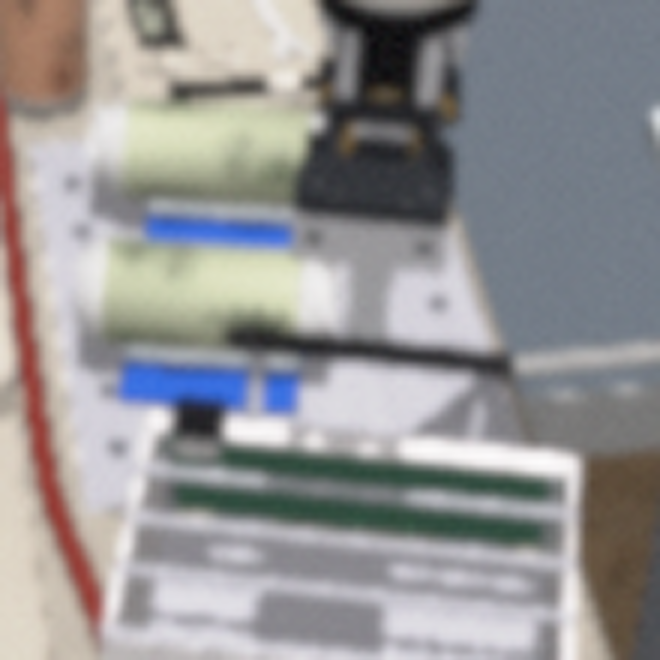

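View pics/g1t.png

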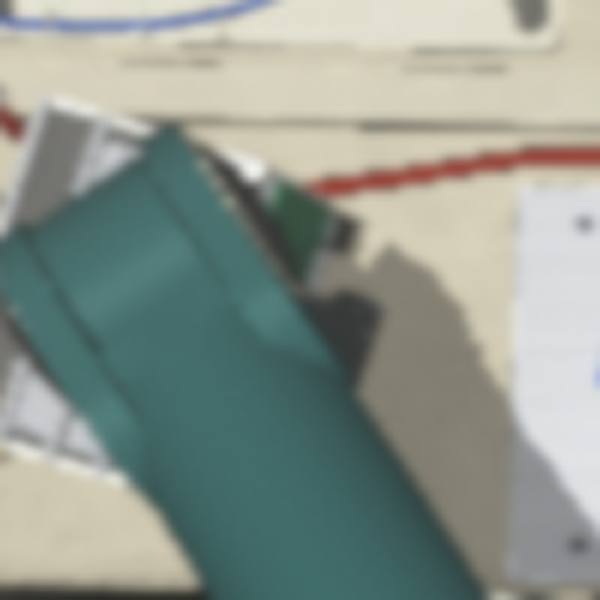

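```bash
python3 -m creep '[{"gripper":163,"dx":0,"dy":0,"dz":-0.013,"wx":0,"wy":0,"wz":0},{"gripper":163,"dx":0,"dy":0,"dz":-0.013,"wx":0,"wy":0,"wz":0},{"gripper":163,"dx":0,"dy":0,"dz":-0.012,"wx":0,"wy":0,"wz":0},{"gripper":163,"dx":0,"dy":0,"dz":0,"wx":0,"wy":0,"wz":0}]' >/dev/null
python3 st.py; python3 - <<'E'
from h import *
f=grab_frame("side");crop(f,"pics/g2.png",240,190,320,260,8)
E
```

```text
t 2.9167 p [0.468  0.3199 0.2577] hop [ 0.0067 -0.0023  0.2577] yaw 73.8 down [ 0.012  0.008 -1.   ] F [-0.1 -0.7 -0.1] w 0.0336 q [-0.77  0.27  0.14  1.73 -0.04  1.14  0.67]
```

View pics/g2.png

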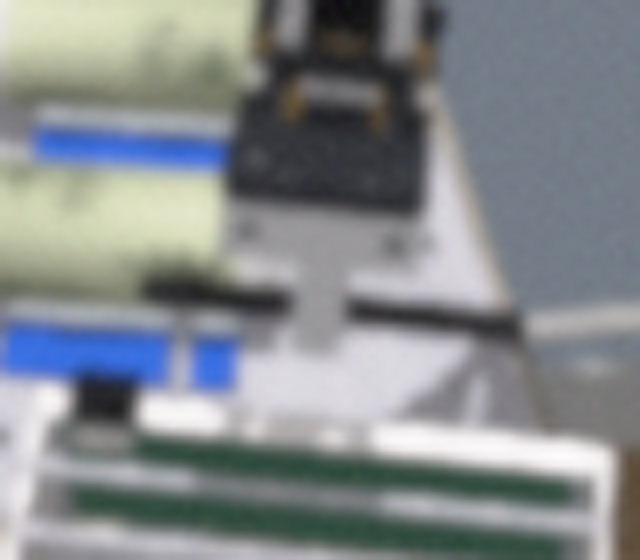

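```bash
python3 -m creep '[{"gripper":163,"dx":0,"dy":0,"dz":-0.006,"wx":0,"wy":0,"wz":0},{"gripper":255,"dx":0,"dy":0,"dz":0,"wx":0,"wy":0,"wz":0},{"gripper":255,"dx":0,"dy":0,"dz":0,"wx":0,"wy":0,"wz":0},{"gripper":255,"dx":0,"dy":0,"dz":0,"wx":0,"wy":0,"wz":0},{"gripper":255,"dx":0,"dy":0,"dz":0,"wx":0,"wy":0,"wz":0}]' >/dev/null
python3 st.py
```

```text
t 3.3833 p [0.4695 0.3207 0.2553] hop [ 0.0079 -0.0035  0.2553] yaw 73.8 down [ 0.016  0.01  -1.   ] F [ 0.8  1.5 -4.3] w 0.0115 q [-0.77  0.27  0.14  1.73 -0.04  1.13  0.67]
```

```bash
python3 -m creep '[{"gripper":255,"dx":-0.003,"dy":-0.0116,"dz":-0.001,"wx":-0.003,"wy":0.004,"wz":0},{"gripper":255,"dx":-0.003,"dy":-0.0116,"dz":-0.0015,"wx":-0.003,"wy":0.004,"wz":0},{"gripper":255,"dx":-0.003,"dy":-0.0115,"dz":-0.0025,"wx":-0.003,"wy":0.004,"wz":0},{"gripper":255,"dx":-0.003,"dy":-0.011,"dz":-0.0035,"wx":0,"wy":0.004,"wz":0},{"gripper":255,"dx":-0.003,"dy":-0.0107,"dz":-0.0047,"wx":0,"wy":0,"wz":0},{"gripper":255,"dx":-0.003,"dy":-0.0102,"dz":-0.0056,"wx":0,"wy":0,"wz":0}]' >/dev/null
python3 st.py
```

```text
t 3.8833 p [0.4506 0.2553 0.2387] hop [-0.0601 -0.0031  0.2387] yaw 74.1 down [ 0.003  0.009 -1.   ] F [0.3 2.7 0.8] w 0.011 q [-0.71  0.2   0.16  1.86 -0.04  1.08  0.76]
```

```bash
python3 -m creep '[{"gripper":255,"dx":-0.004,"dy":-0.0144,"dz":-0.011,"wx":-0.003,"wy":0.001,"wz":0},{"gripper":255,"dx":-0.0037,"dy":-0.013,"dz":-0.012,"wx":-0.003,"wy":0.001,"wz":0},{"gripper":255,"dx":-0.0032,"dy":-0.0114,"dz":-0.0136,"wx":-0.003,"wy":0,"wz":0},{"gripper":255,"dx":-0.0027,"dy":-0.0096,"dz":-0.015,"wx":0,"wy":0,"wz":0},{"gripper":255,"dx":-0.0022,"dy":-0.0077,"dz":-0.0162,"wx":0,"wy":0,"wz":0}]' >/dev/null
python3 st.py
```

```text
t 4.3 p [0.4328 0.194  0.1706] hop [-0.1239 -0.0027  0.1706] yaw 74.0 down [ 0.003  0.004 -1.   ] F [ 5.3 15.7 -5.3] w 0.0113 q [-0.65  0.2   0.19  2.03 -0.05  0.91  0.85]
```

```bash
python3 -m creep '[{"gripper":255,"dx":0,"dy":0.001,"dz":-0.015,"wx":0,"wy":0.001,"wz":0},{"gripper":255,"dx":-0.0008,"dy":-0.002,"dz":-0.015,"wx":0,"wy":0.001,"wz":0},{"gripper":255,"dx":-0.0005,"dy":-0.0015,"dz":-0.015,"wx":0,"wy":0,"wz":0}]' >/dev/null
python3 st.py
```

```text
t 4.55 p [0.4297 0.1832 0.1231] hop [-0.1352 -0.0026  0.1231] yaw 73.6 down [-0.002 -0.002 -1.   ] F [ 3.8 24.9  0.1] w 0.0112 q [-0.63  0.26  0.19  2.08 -0.07  0.81  0.88]
```

```bash
python3 -m creep '[{"gripper":255,"dx":0.001,"dy":0.004,"dz":-0.006,"wx":0,"wy":0,"wz":0},{"gripper":255,"dx":0.0007,"dy":0.002,"dz":-0.006,"wx":0,"wy":0,"wz":0},{"gripper":255,"dx":0,"dy":0,"dz":-0.002,"wx":0,"wy":0,"wz":0}]' >/dev/null
python3 st.py
```

```text
t 4.8 p [0.4308 0.1828 0.1078] hop [-0.1353 -0.0038  0.1078] yaw 73.4 down [-0.004 -0.007 -1.   ] F [-5.5 12.9 26.3] w 0.0108 q [-0.63  0.29  0.19  2.09 -0.07  0.78  0.88]
```

```bash
python3 -m creep '[{"gripper":255,"dx":0,"dy":0,"dz":-0.001,"wx":0,"wy":0,"wz":0},{"gripper":255,"dx":0,"dy":0,"dz":0,"wx":0,"wy":0,"wz":0},{"gripper":165,"dx":0,"dy":0,"dz":0,"wx":0,"wy":0,"wz":0},{"gripper":165,"dx":0,"dy":0,"dz":0,"wx":0,"wy":0,"wz":0},{"gripper":165,"dx":0,"dy":0,"dz":0,"wx":0,"wy":0,"wz":0},{"gripper":165,"dx":0,"dy":0,"dz":0.01,"wx":0,"wy":0,"wz":0},{"gripper":165,"dx":0,"dy":0,"dz":0.03,"wx":0,"wy":0,"wz":0},{"gripper":165,"dx":0,"dy":0,"dz":0.03,"wx":0,"wy":0,"wz":0}]' >/dev/null
python3 st.py; python3 - <<'E'
from h import *
f=grab_frame("side");crop(f,"pics/d1.png",215,170,335,290,5)
E
```

```text
t 5.4667 p [0.4269 0.1778 0.1764] hop [-0.1411 -0.0013  0.1764] yaw 73.2 down [-0.013 -0.012 -1.   ] F [1.  0.  0.6] w 0.0328 q [-0.65  0.18  0.2   2.04 -0.04  0.95  0.85]
```

View pics/d1.png

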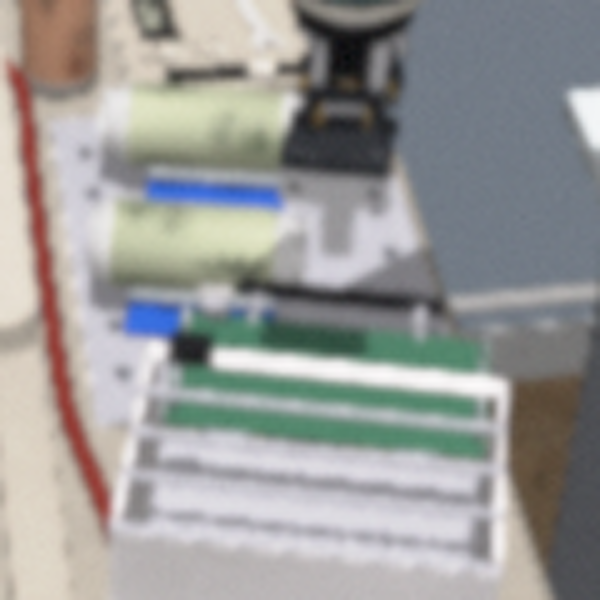

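```bash
python3 - <<'E'
from h import *
for c,k in(((266.62,191.03),1.6),((300.59,199.15),-0.35)):
    d=np.array([-.243,.970]); u=np.array(c)+k*d; print(u,onz("top",*u,.049).round(4))
a=onz("side",264,227.8,.119);b=onz("side",302.8,231,.119)
H=np.array([0.464,0.314,0.0]);hx=np.array([.272,.962,0]);hy=np.array([-.962,.272,0])
for p in(a,b):print(p,(p-H)@hx,(p-H)@hy)
E
python3 -m creep '[{"gripper":0,"dx":0.008,"dy":-0.01,"dz":0.02,"wx":0.006,"wy":-0.006,"wz":0.03},{"gripper":0,"dx":0.018,"dy":-0.03,"dz":0,"wx":0.006,"wy":-0.006,"wz":0.03},{"gripper":0,"dx":0.018,"dy":-0.03,"dz":0,"wx":0,"wy":0,"wz":0},{"gripper":0,"dx":0.01,"dy":-0.02,"dz":0,"wx":0,"wy":0,"wz":0},{"gripper":0,"dx":0,"dy":0,"dz":0,"wx":0,"wy":0,"wz":0}]' >/dev/null
python3 st.py
```

```text
[266.2312 192.582 ] [0.4997 0.0461 0.049 ]
[300.67505 198.8105 ] [ 0.4775 -0.0924  0.049 ]
[0.48520258 0.17120062 0.119     ] -0.13160590023951005 -0.05923831616622125
[0.35804573 0.20421209 0.119     ] -0.13443552651695806 0.07206569370616812
t 5.9333 p [0.4853 0.0851 0.2099] hop [-0.2144 -0.0827  0.2099] yaw 77.0 down [ 0.013  0.006 -1.   ] F [ 0.8 -1.1 -0.4] w 0.063 q [-0.49  0.18  0.28  1.96 -0.06  1.    1.17]
```

```bash
python3 -m creep '[{"gripper":0,"dx":0.007,"dy":-0.018,"dz":0,"wx":-0.003,"wy":0.003,"wz":0},{"gripper":0,"dx":0.006,"dy":-0.016,"dz":-0.02,"wx":0,"wy":0.003,"wz":0},{"gripper":0,"dx":0,"dy":0,"dz":-0.025,"wx":0,"wy":0,"wz":0},{"gripper":0,"dx":0,"dy":0,"dz":0,"wx":0,"wy":0,"wz":0}]' >/dev/null
python3 st.py
```

```text
t 6.2667 p [0.4992 0.0483 0.1669] hop [-0.246  -0.1061  0.1669] yaw 76.9 down [ 0.01   0.003 -1.   ] F [-1.  -0.4 -0.4] w 0.0896 q [-0.42  0.25  0.3   1.98 -0.1   0.91  1.28]
```

```bash
python3 -m creep '[{"gripper":0,"dx":0,"dy":-0.001,"dz":-0.03,"wx":0,"wy":0.003,"wz":0},{"gripper":0,"dx":0,"dy":-0.001,"dz":-0.03,"wx":0,"wy":0.003,"wz":0},{"gripper":0,"dx":0,"dy":0,"dz":-0.015,"wx":0,"wy":0.003,"wz":0},{"gripper":0,"dx":0,"dy":0,"dz":0,"wx":0,"wy":0,"wz":0}]' >/dev/null
python3 st.py
```

```text
t 6.6 p [0.4998 0.0479 0.0941] hop [-0.2463 -0.1068  0.0941] yaw 76.9 down [ 0.003  0.004 -1.   ] F [-1.1 -0.8 -0.3] w 0.0941 q [-0.39  0.37  0.28  2.03 -0.15  0.76  1.32]
```

```bash
python3 - <<'E'
from h import *
f=grab_frame("side");crop(f,"pics/a1.png",215,150,335,270,5);f=grab_frame("top");crop(f,"pics/a1t.png",215,150,335,240,5)
E
```

```text
(no output)
```

View pics/a1.png

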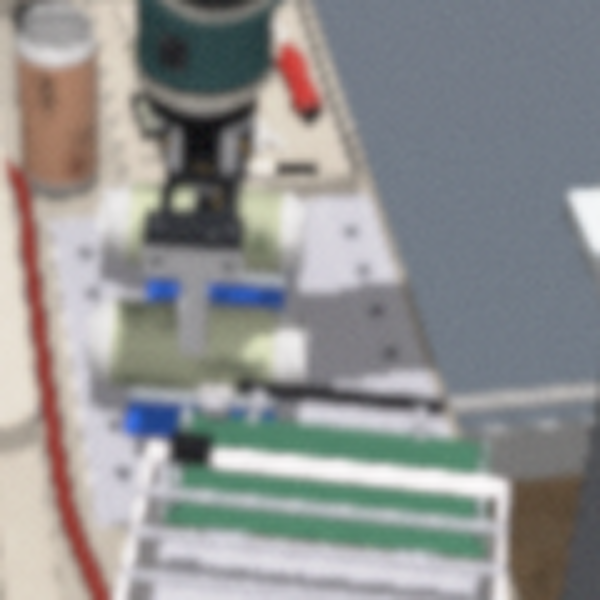

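View pics/a1t.png

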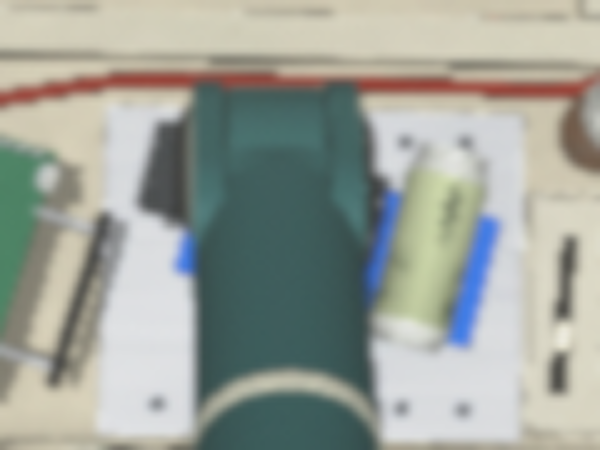

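```bash
python3 -m creep '[{"gripper":0,"dx":0,"dy":-0.001,"dz":-0.02,"wx":0,"wy":0.001,"wz":0},{"gripper":0,"dx":0,"dy":-0.001,"dz":-0.018,"wx":0,"wy":0.001,"wz":0},{"gripper":0,"dx":0,"dy":0,"dz":-0.012,"wx":0,"wy":0,"wz":0},{"gripper":0,"dx":0,"dy":0,"dz":0,"wx":0,"wy":0,"wz":0}]' >/dev/null
python3 st.py
```

```text
t 7.0333 p [0.5052 0.0482 0.0524] hop [-0.2445 -0.1119  0.0524] yaw 77.0 down [ 0.014  0.008 -1.   ] F [-0.6  0.8 -0.2] w 0.0942 q [-0.37  0.44  0.26  2.05 -0.19  0.66  1.36]
```

```bash
python3 -m creep '[{"gripper":0,"dx":-0.004,"dy":-0.001,"dz":-0.009,"wx":-0.005,"wy":0.008,"wz":0},{"gripper":0,"dx":-0.002,"dy":-0.001,"dz":-0.006,"wx":0,"wy":0.003,"wz":0},{"gripper":255,"dx":0,"dy":0,"dz":0,"wx":0,"wy":0,"wz":0},{"gripper":255,"dx":0,"dy":0,"dz":0,"wx":0,"wy":0,"wz":0},{"gripper":255,"dx":0,"dy":0,"dz":0,"wx":0,"wy":0,"wz":0},{"gripper":255,"dx":0,"dy":0,"dz":0,"wx":0,"wy":0,"wz":0}]' >/dev/null
python3 st.py
```

```text
t 7.5333 p [0.5006 0.0469 0.0402] hop [-0.247  -0.1079  0.0402] yaw 77.0 down [ 0.006  0.004 -1.   ] F [ 0.1 -0.3  0. ] w 0.0706 q [-0.36  0.46  0.25  2.06 -0.19  0.64  1.36]
```

```bash
python3 -m creep '[{"gripper":255,"dx":0,"dy":0,"dz":0,"wx":0,"wy":0,"wz":0},{"gripper":255,"dx":0,"dy":0,"dz":0,"wx":0,"wy":0,"wz":0},{"gripper":255,"dx":0,"dy":0,"dz":0.005,"wx":0,"wy":0,"wz":0},{"gripper":255,"dx":0,"dy":0,"dz":0.015,"wx":0,"wy":0,"wz":0},{"gripper":255,"dx":0,"dy":0,"dz":0.02,"wx":0,"wy":0,"wz":0},{"gripper":255,"dx":0,"dy":0,"dz":0.02,"wx":0,"wy":0,"wz":0}]' >/dev/null
python3 st.py
```

```text
t 8.0333 p [0.4974 0.0461 0.0995] hop [-0.2486 -0.105   0.0995] yaw 77.0 down [-0.002  0.002 -1.   ] F [-0.2  0.2 -4.6] w 0.0647 q [-0.4   0.36  0.29  2.03 -0.15  0.78  1.32]
```

```bash
python3 -m creep '[{"gripper":255,"dx":0,"dy":0,"dz":0.03,"wx":0,"wy":0,"wz":0},{"gripper":255,"dx":0,"dy":0,"dz":0.03,"wx":0,"wy":0,"wz":0},{"gripper":255,"dx":0,"dy":0.005,"dz":0.03,"wx":0,"wy":0,"wz":0},{"gripper":255,"dx":-0.004,"dy":0.015,"dz":0.025,"wx":0,"wy":0,"wz":-0.01},{"gripper":255,"dx":-0.006,"dy":0.025,"dz":0.01,"wx":0,"wy":0,"wz":-0.01},{"gripper":255,"dx":-0.007,"dy":0.025,"dz":0,"wx":0,"wy":0,"wz":-0.01},{"gripper":255,"dx":-0.007,"dy":0.025,"dz":0,"wx":0,"wy":0,"wz":-0.01},{"gripper":255,"dx":-0.007,"dy":0.025,"dz":0,"wx":0,"wy":0,"wz":0}]' >/dev/null
python3 st.py
```

```text
t 8.7 p [0.4648 0.164  0.2381] hop [-0.1441 -0.0416  0.2381] yaw 74.0 down [ 0.003  0.003 -1.   ] F [ 0.1  0.1 -4.4] w 0.0649 q [-0.61  0.15  0.24  1.92 -0.04  1.07  0.93]
```

```bash
python3 -m creep '[{"gripper":255,"dx":-0.005,"dy":0.025,"dz":0,"wx":0,"wy":0,"wz":0},{"gripper":255,"dx":-0.005,"dy":0.025,"dz":0,"wx":0,"wy":0,"wz":0},{"gripper":255,"dx":-0.005,"dy":0.02,"dz":0,"wx":0,"wy":0,"wz":0},{"gripper":255,"dx":-0.003,"dy":0.012,"dz":0,"wx":0,"wy":0,"wz":0},{"gripper":255,"dx":0,"dy":0,"dz":0,"wx":0,"wy":0,"wz":0}]' >/dev/null
python3 st.py;  python3 - <<'E'
from h import *
f=grab_frame("side");crop(f,"pics/p1.png",215,170,335,290,5);f=grab_frame("top");crop(f,"pics/p1t.png",140,140,260,240,5)
E
```

```text
t 9.1167 p [0.4419 0.2545 0.2398] hop [-0.0632  0.0051  0.2398] yaw 74.3 down [ 0.003  0.004 -1.   ] F [-0.2  0.6 -3.7] w 0.0646 q [-0.73  0.18  0.17  1.87 -0.04  1.08  0.75]
```

View pics/p1.png

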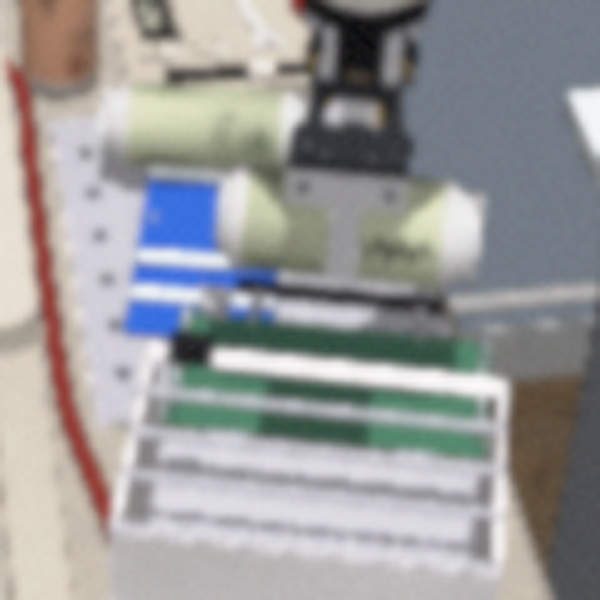

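View pics/p1t.png

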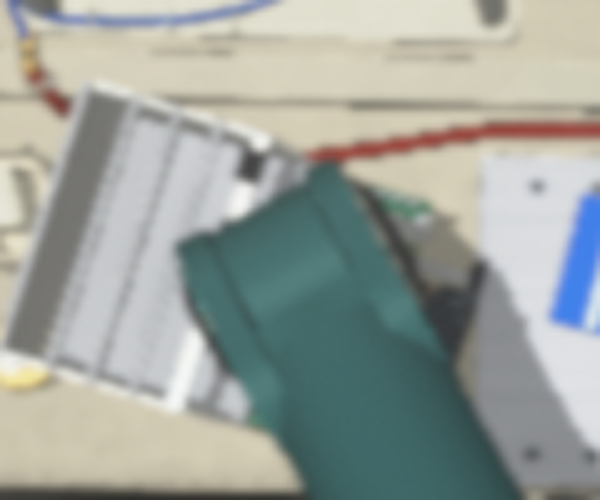

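```bash
python3 - <<'E'
from h import *
H=np.array([0.464,0.314,0.0]);hx=np.array([.272,.962,0]);hy=np.array([-.962,.272,0])
def w(x,y,z): return H+x*hx+y*hy+[0,0,z]
for q in((-.09,.102,.139),(-.09,-.102,.139),(-.05,.102,.131),(-.05,-.102,.131),(.03,.107,.237),(.03,-.107,.237),(-.0632,.085,.249),(-.0632,-.075,.249)):
    u=np.array(proj("side",w(*q)));print(q,((u-[215,170])*5).round(0))
E
```

```text
(-0.09, 0.102, 0.139) [485. 334.]
(-0.09, -0.102, 0.139) [175. 304.]
(-0.05, 0.102, 0.131) [482. 387.]
(-0.05, -0.102, 0.131) [166. 355.]
(0.03, 0.107, 0.237) [506. 360.]
(0.03, -0.107, 0.237) [141. 323.]
(-0.0632, 0.085, 0.249) [474. 234.]
(-0.0632, -0.075, 0.249) [214. 209.]
```

```bash
python3 -m creep '[{"gripper":255,"dx":0.004,"dy":0.001,"dz":-0.02,"wx":0,"wy":0,"wz":0},{"gripper":255,"dx":0,"dy":0,"dz":-0.02,"wx":0,"wy":0,"wz":0},{"gripper":255,"dx":0,"dy":0,"dz":-0.016,"wx":0,"wy":0,"wz":0},{"gripper":255,"dx":0,"dy":0,"dz":-0.004,"wx":0,"wy":0,"wz":0},{"gripper":255,"dx":0,"dy":0,"dz":0,"wx":0,"wy":0,"wz":0}]' >/dev/null
python3 st.py
```

```text
t 9.6333 p [0.4491 0.2474 0.1793] hop [-0.0681 -0.0038  0.1793] yaw 73.8 down [ 0.006  0.003 -1.   ] F [ 1.1 -0.3 -3.3] w 0.0647 q [-0.71  0.25  0.17  1.94 -0.05  0.95  0.77]
```

```bash
python3 -m creep '[{"gripper":255,"dx":-0.002,"dy":0.007,"dz":-0.007,"wx":0,"wy":0.003,"wz":0},{"gripper":255,"dx":0,"dy":0.002,"dz":-0.005,"wx":0,"wy":0,"wz":0},{"gripper":255,"dx":0,"dy":0,"dz":-0.003,"wx":0,"wy":0,"wz":0},{"gripper":255,"dx":0,"dy":0,"dz":0,"wx":0,"wy":0,"wz":0}]' >/dev/null
python3 st.py
```

```text
t 9.9667 p [0.4482 0.2564 0.1654] hop [-0.0597 -0.0005  0.1654] yaw 73.7 down [ 0.004  0.004 -1.   ] F [-0.7 -0.7 -4.3] w 0.0645 q [-0.72  0.28  0.17  1.94 -0.06  0.92  0.76]
```

```bash
python3 -m creep '[{"gripper":255,"dx":0,"dy":0.001,"dz":-0.003,"wx":0,"wy":0,"wz":0},{"gripper":255,"dx":0,"dy":0.001,"dz":-0.003,"wx":0,"wy":0,"wz":0},{"gripper":255,"dx":0,"dy":0,"dz":0,"wx":0,"wy":0,"wz":0}]' ;python3 -m creep '[{"gripper":255,"dx":0,"dy":0,"dz":-0.002,"wx":0,"wy":0,"wz":0},{"gripper":255,"dx":0,"dy":0,"dz":0,"wx":0,"wy":0,"wz":0}]' 
python3 st.py
```

```text
time_s: 10.22
position: [0.4486, 0.259, 0.1596]
eef_rot: [0.228, 1.555, -0.219]
contact_force: [-0.5, -1.0, -3.9]
gripper_width: 0.065
time_s: 10.38
position: [0.4493, 0.2594, 0.1587]
eef_rot: [0.229, 1.553, -0.218]
contact_force: [-0.1, 0.9, -3.7]
gripper_width: 0.0648
t 10.3833 p [0.4493 0.2594 0.1587] hop [-0.0565 -0.0007  0.1587] yaw 73.7 down [ 0.007  0.006 -1.   ] F [-0.1  0.9 -3.7] w 0.0648 q [-0.72  0.29  0.16  1.94 -0.06  0.91  0.76]
```

```bash
python3 -m creep '[{"gripper":255,"dx":-0.001,"dy":-0.002,"dz":-0.003,"wx":-0.002,"wy":0.003,"wz":0},{"gripper":255,"dx":0,"dy":0,"dz":-0.001,"wx":0,"wy":0,"wz":0}]' ; python3 -m creep '[{"gripper":255,"dx":0,"dy":0,"dz":-0.002,"wx":0,"wy":0,"wz":0},{"gripper":255,"dx":0,"dy":0,"dz":0,"wx":0,"wy":0,"wz":0}]' 
python3 st.py
```

```text
time_s: 10.55
position: [0.4503, 0.2603, 0.158]
eef_rot: [0.231, 1.551, -0.214]
contact_force: [-0.8, -1.4, 0.1]
gripper_width: 0.0649
time_s: 10.72
position: [0.4512, 0.2611, 0.1582]
eef_rot: [0.233, 1.549, -0.211]
contact_force: [0.3, -0.1, -4.3]
gripper_width: 0.0648
t 10.7167 p [0.4512 0.2611 0.1582] hop [-0.0544 -0.0021  0.1582] yaw 73.8 down [ 0.012  0.012 -1.   ] F [ 0.3 -0.1 -4.3] w 0.0648 q [-0.72  0.29  0.16  1.94 -0.06  0.9   0.76]
```

```bash
python3 -m creep '[{"gripper":255,"dx":-0.003,"dy":-0.004,"dz":-0.003,"wx":-0.006,"wy":0.006,"wz":0},{"gripper":255,"dx":-0.001,"dy":-0.002,"dz":-0.003,"wx":-0.004,"wy":0.004,"wz":0}]' ; python3 st.py
```

```text
time_s: 10.88
position: [0.4513, 0.2605, 0.1571]
eef_rot: [0.232, 1.549, -0.209]
contact_force: [-11.6, 3.8, 38.0]
gripper_width: 0.0652
t 10.8833 p [0.4513 0.2605 0.1571] hop [-0.0549 -0.0023  0.1571] yaw 73.9 down [ 0.013  0.013 -1.   ] F [-11.6   3.8  38. ] w 0.0652 q [-0.72  0.29  0.16  1.94 -0.06  0.89  0.77]
```

```bash
python3 -m creep '[{"gripper":255,"dx":0,"dy":0,"dz":0.001,"wx":0,"wy":0,"wz":0},{"gripper":0,"dx":-0.001,"dy":-0.001,"dz":0,"wx":0,"wy":0,"wz":0},{"gripper":0,"dx":-0.001,"dy":-0.001,"dz":0,"wx":0,"wy":0,"wz":0},{"gripper":0,"dx":-0.001,"dy":-0.001,"dz":0,"wx":0,"wy":0,"wz":0},{"gripper":0,"dx":-0.001,"dy":-0.001,"dz":0,"wx":0,"wy":0,"wz":0}]' ; python3 st.py
python3 - <<'E'
from h import *
f=grab_frame("side");crop(f,"pics/p2.png",215,170,335,290,5)
E
```

```text
time_s: 11.3
position: [0.4477, 0.2569, 0.1591]
eef_rot: [0.234, 1.547, -0.207]
contact_force: [0.4, 1.1, -0.6]
gripper_width: 0.0883
t 11.3 p [0.4477 0.2569 0.1591] hop [-5.940e-02  1.000e-04  1.591e-01] yaw 73.9 down [ 0.015  0.015 -1.   ] F [ 0.4  1.1 -0.6] w 0.0883 q [-0.72  0.28  0.16  1.96 -0.06  0.89  0.77]
```

View pics/p2.png

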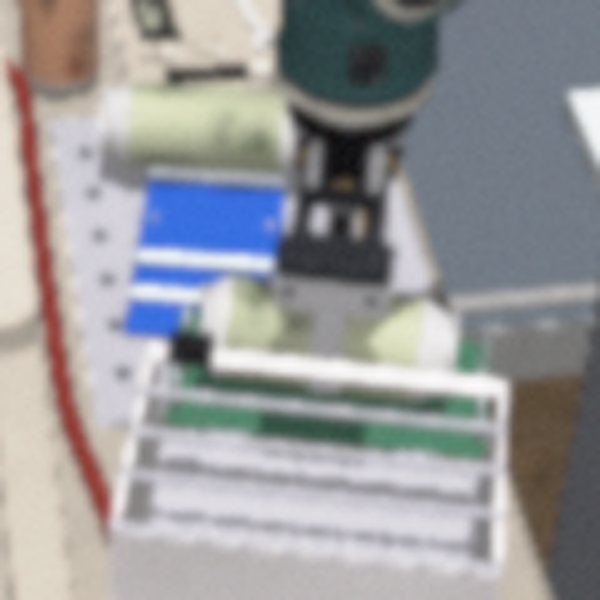

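```bash
python3 -m creep '[{"gripper":0,"dx":0,"dy":0,"dz":0.008,"wx":-0.004,"wy":0.004,"wz":0},{"gripper":0,"dx":0,"dy":0,"dz":0.01,"wx":-0.003,"wy":0.003,"wz":0},{"gripper":0,"dx":0,"dy":0,"dz":0.015,"wx":0,"wy":0,"wz":0},{"gripper":0,"dx":0,"dy":0,"dz":0.02,"wx":0,"wy":0,"wz":0},{"gripper":0,"dx":0,"dy":0,"dz":0.03,"wx":0,"wy":0,"wz":0},{"gripper":0,"dx":0,"dy":0,"dz":0.02,"wx":0,"wy":0,"wz":0}]' ; python3 st.py
python3 - <<'E'
from h import *
f=grab_frame("side");crop(f,"pics/p3.png",215,170,335,290,5)
E
```

```text
time_s: 11.85
position: [0.4447, 0.2538, 0.2637]
eef_rot: [0.222, 1.561, -0.222]
contact_force: [-0.0, -0.5, 0.9]
gripper_width: 0.094
t 11.85 p [0.4447 0.2538 0.2637] hop [-0.0632  0.0021  0.2637] yaw 73.8 down [-0.001 -0.    -1.   ] F [-0.  -0.5  0.9] w 0.094 q [-0.73  0.17  0.17  1.83 -0.03  1.14  0.74]
```

View pics/p3.png

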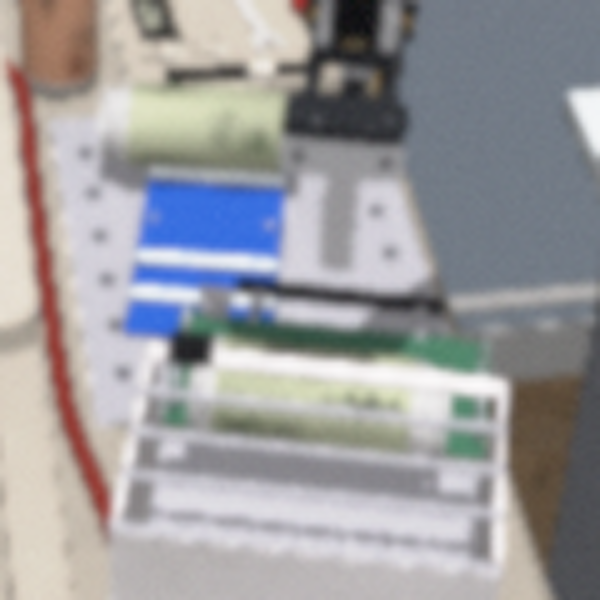

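```bash
python3 -m creep '[{"gripper":0,"dx":0.001,"dy":-0.014,"dz":0,"wx":0,"wy":0,"wz":-0.12},{"gripper":0,"dx":0.001,"dy":-0.014,"dz":0,"wx":0,"wy":0,"wz":-0.12},{"gripper":0,"dx":0.001,"dy":-0.014,"dz":0,"wx":0,"wy":0,"wz":-0.12},{"gripper":0,"dx":0.001,"dy":-0.014,"dz":0,"wx":0,"wy":0,"wz":-0.12},{"gripper":0,"dx":0.001,"dy":-0.014,"dz":0,"wx":0,"wy":0,"wz":-0.12},{"gripper":0,"dx":0.001,"dy":-0.014,"dz":0,"wx":0,"wy":0,"wz":-0.12},{"gripper":0,"dx":0.001,"dy":-0.014,"dz":0,"wx":0,"wy":0,"wz":-0.12},{"gripper":0,"dx":0.001,"dy":-0.014,"dz":0,"wx":0,"wy":0,"wz":-0.12}]' >/dev/null; python3 st.py
python3 -m creep '[{"gripper":0,"dx":0.001,"dy":-0.014,"dz":0,"wx":0,"wy":0,"wz":-0.12},{"gripper":0,"dx":0.001,"dy":-0.014,"dz":0,"wx":0,"wy":0,"wz":-0.12},{"gripper":0,"dx":0.001,"dy":-0.014,"dz":0,"wx":0,"wy":0,"wz":-0.12},{"gripper":0,"dx":0.001,"dy":-0.014,"dz":0,"wx":0,"wy":0,"wz":-0.12},{"gripper":0,"dx":0.001,"dy":-0.014,"dz":0,"wx":0,"wy":0,"wz":-0.12},{"gripper":0,"dx":0.001,"dy":-0.014,"dz":0,"wx":0,"wy":0,"wz":-0.12},{"gripper":0,"dx":0.001,"dy":-0.014,"dz":0,"wx":0,"wy":0,"wz":-0.12},{"gripper":0,"dx":0.001,"dy":-0.014,"dz":0,"wx":0,"wy":0,"wz":-0.12}]' >/dev/null; python3 st.py
```

```text
t 12.5667 p [0.4537 0.1398 0.2721] hop [-0.1704 -0.0374  0.2721] yaw 17.0 down [ 0.005 -0.001 -1.   ] F [ 1.1 -0.5  0.8] w 0.0942 q [-0.68  0.08  0.33  1.91 -0.03  1.15 -0.04]
t 13.2333 p [0.4607 0.0209 0.2746] hop [-0.2829 -0.0765  0.2746] yaw -40.3 down [-0.    -0.005 -1.   ] F [-0.7  0.8  0. ] w 0.0937 q [-0.58  0.06  0.48  1.94 -0.02  1.15 -0.79]
```

```bash
python3 -m creep '[{"gripper":0,"dx":0.002,"dy":-0.013,"dz":-0.01,"wx":0,"wy":0,"wz":-0.12},{"gripper":0,"dx":0.002,"dy":-0.013,"dz":-0.012,"wx":0,"wy":0,"wz":-0.12},{"gripper":0,"dx":0.002,"dy":-0.013,"dz":-0.012,"wx":0,"wy":0,"wz":-0.12},{"gripper":0,"dx":0.002,"dy":-0.013,"dz":-0.012,"wx":0,"wy":0,"wz":-0.12},{"gripper":0,"dx":0.002,"dy":-0.013,"dz":-0.012,"wx":0,"wy":0,"wz":-0.12},{"gripper":0,"dx":0.002,"dy":-0.013,"dz":-0.012,"wx":0,"wy":0,"wz":-0.12},{"gripper":0,"dx":0.002,"dy":-0.013,"dz":-0.012,"wx":0,"wy":0,"wz":-0.12},{"gripper":0,"dx":0.002,"dy":-0.012,"dz":-0.012,"wx":0,"wy":0,"wz":-0.12}]' >/dev/null; python3 st.py
python3 -m creep '[{"gripper":0,"dx":0,"dy":-0.004,"dz":-0.01,"wx":0,"wy":0,"wz":-0.06},{"gripper":0,"dx":0,"dy":0,"dz":0,"wx":0,"wy":0,"wz":-0.02},{"gripper":0,"dx":0,"dy":0,"dz":0,"wx":0,"wy":0,"wz":0}]' >/dev/null; python3 st.py
```

```text
t 13.9 p [ 0.4775 -0.0886  0.182 ] hop [-0.3836 -0.1225  0.182 ] yaw -97.6 down [-0.    -0.004 -1.   ] F [ 1.6  0.  -0.4] w 0.0942 q [-0.45  0.24  0.66  2.   -0.17  0.95 -1.41]
t 14.15 p [ 0.4764 -0.0954  0.1704] hop [-0.3905 -0.1233  0.1704] yaw -103.0 down [-0.005 -0.006 -1.   ] F [0.2 0.3 0.8] w 0.0938 q [-0.45  0.26  0.67  2.01 -0.2   0.94 -1.47]
```

```bash
python3 -m creep '[{"gripper":0,"dx":0,"dy":0.002,"dz":-0.03,"wx":0.003,"wy":-0.003,"wz":0},{"gripper":0,"dx":0,"dy":0.001,"dz":-0.03,"wx":0,"wy":0,"wz":0},{"gripper":0,"dx":0,"dy":0,"dz":-0.015,"wx":0,"wy":0,"wz":0},{"gripper":0,"dx":0,"dy":0,"dz":0,"wx":0,"wy":0,"wz":0}]' >/dev/null; python3 st.py;  python3 - <<'E'
from h import *
f=grab_frame("side");crop(f,"pics/b1.png",215,130,335,250,5)
E
```

```text
t 14.4833 p [ 0.4788 -0.09    0.0968] hop [-0.3847 -0.1242  0.0968] yaw -102.3 down [ 0.004 -0.    -1.   ] F [ 0.1  0.2 -0.8] w 0.094 q [-0.39  0.38  0.61  2.07 -0.31  0.77 -1.37]
```

View pics/b1.png

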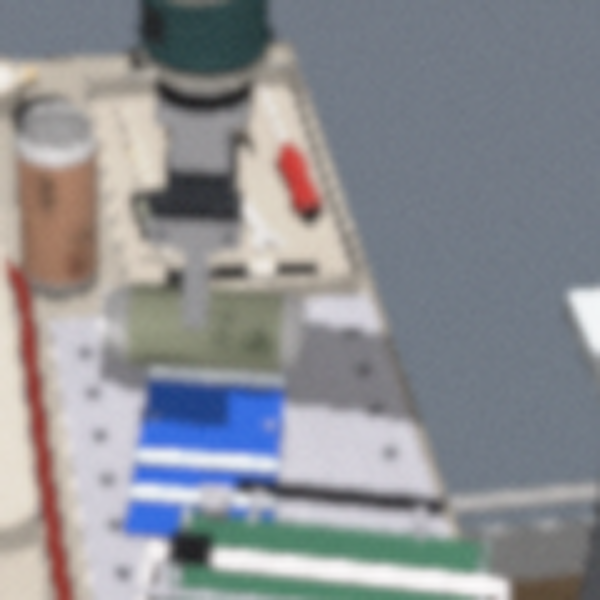

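```bash
python3 -m creep '[{"gripper":0,"dx":-0.001,"dy":-0.001,"dz":-0.02,"wx":0,"wy":0.002,"wz":-0.005},{"gripper":0,"dx":-0.001,"dy":-0.001,"dz":-0.02,"wx":0,"wy":0.002,"wz":-0.003},{"gripper":0,"dx":-0.001,"dy":-0.001,"dz":-0.014,"wx":0,"wy":0.002,"wz":0},{"gripper":0,"dx":-0.001,"dy":0,"dz":0,"wx":0,"wy":0,"wz":0}]' >/dev/null; python3 st.py
```

```text
t 14.8667 p [ 0.4797 -0.0916  0.0489] hop [-0.3859 -0.1254  0.0489] yaw -102.3 down [ 0.007  0.002 -1.   ] F [-0.4 -0.4  0.1] w 0.0939 q [-0.33  0.47  0.55  2.09 -0.39  0.67 -1.3 ]
```

```bash
python3 -m creep '[{"gripper":0,"dx":-0.002,"dy":-0.001,"dz":-0.007,"wx":0,"wy":0.004,"wz":0},{"gripper":0,"dx":-0.001,"dy":0,"dz":-0.004,"wx":0,"wy":0.002,"wz":0},{"gripper":255,"dx":0,"dy":0,"dz":0,"wx":0,"wy":0,"wz":0},{"gripper":255,"dx":0,"dy":0,"dz":0,"wx":0,"wy":0,"wz":0},{"gripper":255,"dx":0,"dy":0,"dz":0,"wx":0,"wy":0,"wz":0},{"gripper":255,"dx":0,"dy":0,"dz":0,"wx":0,"wy":0,"wz":0},{"gripper":255,"dx":0,"dy":0,"dz":0,"wx":0,"wy":0,"wz":0},{"gripper":255,"dx":0,"dy":0,"dz":0,"wx":0,"wy":0,"wz":0}]' >/dev/null; python3 st.py
```

```text
t 15.5333 p [ 0.4801 -0.0925  0.0435] hop [-0.3866 -0.126   0.0435] yaw -102.1 down [ 0.008  0.002 -1.   ] F [-0.1  0.6 -3.7] w 0.0645 q [-0.32  0.48  0.54  2.1  -0.4   0.66 -1.29]
```

```bash
python3 -m creep '[{"gripper":255,"dx":0,"dy":0,"dz":0.005,"wx":0,"wy":0,"wz":0},{"gripper":255,"dx":0,"dy":0,"dz":0.015,"wx":0,"wy":0,"wz":0},{"gripper":255,"dx":0,"dy":0,"dz":0.03,"wx":0,"wy":0,"wz":0},{"gripper":255,"dx":0,"dy":0,"dz":0.035,"wx":0,"wy":0,"wz":0},{"gripper":255,"dx":0,"dy":0,"dz":0.035,"wx":0,"wy":0,"wz":0},{"gripper":255,"dx":0,"dy":0,"dz":0.03,"wx":0,"wy":0,"wz":0},{"gripper":255,"dx":0,"dy":0,"dz":0.03,"wx":0,"wy":0,"wz":0.05},{"gripper":255,"dx":0,"dy":0.01,"dz":0.01,"wx":0,"wy":0,"wz":0.12}]' >/dev/null; python3 st.py
python3 -m creep '[{"gripper":255,"dx":-0.001,"dy":0.014,"dz":0,"wx":0,"wy":0,"wz":0.12},{"gripper":255,"dx":-0.001,"dy":0.014,"dz":0,"wx":0,"wy":0,"wz":0.12},{"gripper":255,"dx":-0.001,"dy":0.014,"dz":0,"wx":0,"wy":0,"wz":0.12},{"gripper":255,"dx":-0.001,"dy":0.014,"dz":0,"wx":0,"wy":0,"wz":0.12},{"gripper":255,"dx":-0.001,"dy":0.014,"dz":0,"wx":0,"wy":0,"wz":0.12},{"gripper":255,"dx":-0.001,"dy":0.014,"dz":0,"wx":0,"wy":0,"wz":0.12},{"gripper":255,"dx":-0.001,"dy":0.014,"dz":0,"wx":0,"wy":0,"wz":0.12},{"gripper":255,"dx":-0.001,"dy":0.014,"dz":0,"wx":0,"wy":0,"wz":0.12}]' >/dev/null; python3 st.py
```

```text
t 16.2 p [ 0.4736 -0.0843  0.24  ] hop [-0.3805 -0.1176  0.24  ] yaw -92.6 down [-0.003 -0.001 -1.   ] F [ 1.1 -0.3 -3.3] w 0.0645 q [-0.5   0.15  0.68  1.94 -0.1   1.08 -1.4 ]
t 16.8667 p [0.4636 0.0308 0.2459] hop [-0.2726 -0.0766  0.2459] yaw -35.4 down [ 0.001  0.002 -1.   ] F [-0.8  0.5 -3.8] w 0.0645 q [-0.59  0.09  0.49  1.97 -0.05  1.09 -0.69]
```

```bash
python3 - <<'E'
from h import *
f=grab_frame("side");crop(f,"pics/b2.png",215,130,335,290,4)
E
```

```text
(no output)
```

View pics/b2.png

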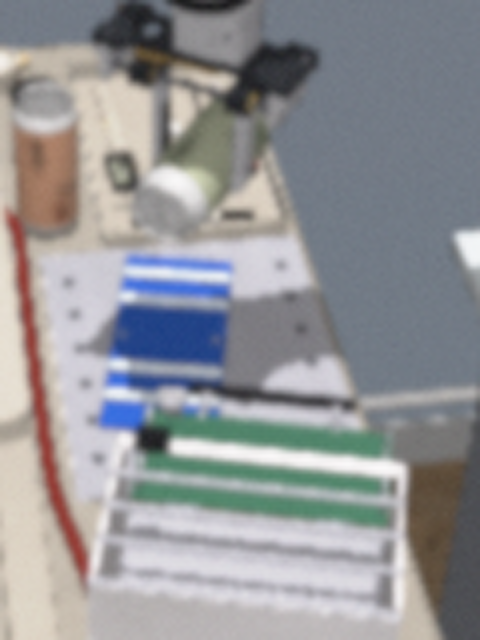

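```bash
python3 - <<'E'
from h import *
f=grab_frame("side");crop(f,"pics/b3.png",240,160,285,195,14);f=grab_frame("top");crop(f,"pics/b3t.png",130,140,290,240,5)
E
```

```text
(no output)
```

View pics/b3.png

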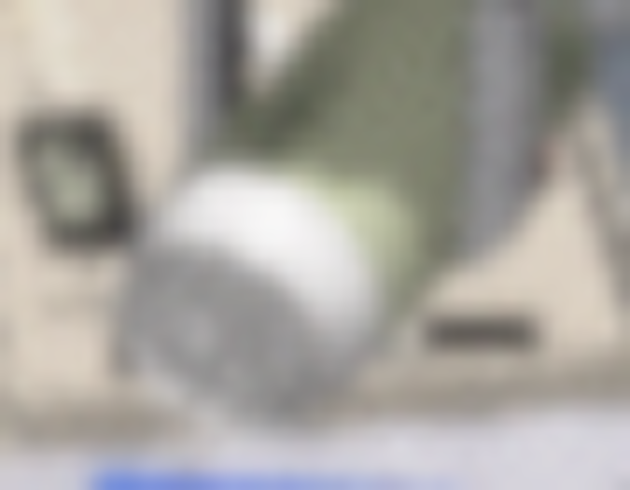

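View pics/b3t.png

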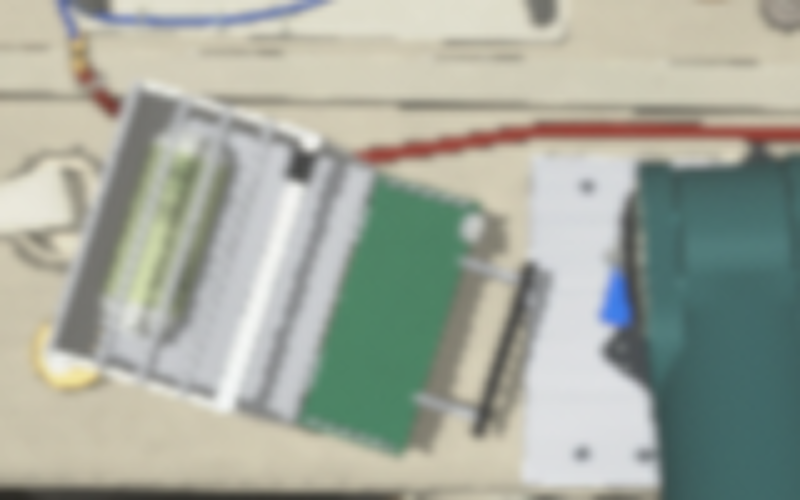

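```bash
python3 -m creep '[{"gripper":255,"dx":-0.002,"dy":0.013,"dz":0.003,"wx":0,"wy":0,"wz":0.12},{"gripper":255,"dx":-0.002,"dy":0.013,"dz":0,"wx":0,"wy":0,"wz":0.12},{"gripper":255,"dx":-0.002,"dy":0.013,"dz":0,"wx":0,"wy":0,"wz":0.12},{"gripper":255,"dx":-0.002,"dy":0.013,"dz":0,"wx":0,"wy":0,"wz":0.12},{"gripper":255,"dx":-0.001,"dy":0.013,"dz":0,"wx":0,"wy":0,"wz":0.12},{"gripper":255,"dx":-0.001,"dy":0.013,"dz":0,"wx":0,"wy":0,"wz":0.12},{"gripper":255,"dx":-0.001,"dy":0.013,"dz":0,"wx":0,"wy":0,"wz":0.12},{"gripper":255,"dx":-0.001,"dy":0.013,"dz":0,"wx":0,"wy":0,"wz":0.12}]' >/dev/null; python3 st.py
python3 -m creep '[{"gripper":255,"dx":-0.001,"dy":0.013,"dz":0,"wx":0,"wy":0,"wz":0.12},{"gripper":255,"dx":-0.001,"dy":0.013,"dz":0,"wx":0,"wy":0,"wz":0.12},{"gripper":255,"dx":-0.001,"dy":0.013,"dz":0,"wx":0,"wy":0,"wz":0.12},{"gripper":255,"dx":-0.001,"dy":0.013,"dz":0,"wx":0,"wy":0,"wz":0.12},{"gripper":255,"dx":-0.001,"dy":0.013,"dz":0,"wx":0,"wy":0,"wz":0.12},{"gripper":255,"dx":0,"dy":0.01,"dz":0,"wx":0,"wy":0,"wz":0.1}]' >/dev/null; python3 st.py
```

```text
t 17.6833 p [0.4506 0.1294 0.2496] hop [-0.1812 -0.0374  0.2496] yaw 19.5 down [-0.001 -0.001 -1.   ] F [ 0.3 -0.8 -4. ] w 0.0643 q [-0.66  0.1   0.34  1.95 -0.04  1.1   0.03]
t 18.1833 p [0.4457 0.2027 0.2497] hop [-0.1121 -0.0127  0.2497] yaw 60.4 down [-0.    -0.004 -1.   ] F [-0.2  1.1 -2.8] w 0.0645 q [-0.7   0.14  0.23  1.9  -0.03  1.11  0.6 ]
```

```bash
python3 -m creep '[{"gripper":255,"dx":0,"dy":0.015,"dz":0,"wx":0,"wy":0,"wz":0.09},{"gripper":255,"dx":0,"dy":0.015,"dz":0,"wx":0,"wy":0,"wz":0.08},{"gripper":255,"dx":0,"dy":0.01,"dz":0,"wx":0,"wy":0,"wz":0.02},{"gripper":255,"dx":0,"dy":0.004,"dz":-0.01,"wx":0,"wy":0,"wz":0},{"gripper":255,"dx":0,"dy":0,"dz":-0.015,"wx":0,"wy":0,"wz":0},{"gripper":255,"dx":0,"dy":0,"dz":0,"wx":0,"wy":0,"wz":0}]' >/dev/null; python3 st.py
```

```text
t 18.6833 p [0.4467 0.2458 0.223 ] hop [-0.0703 -0.0019  0.223 ] yaw 70.9 down [ 0.    -0.007 -1.   ] F [-0.  -0.9 -4.9] w 0.0644 q [-0.73  0.2   0.19  1.89 -0.04  1.06  0.71]
```

```bash
python3 -m creep '[{"gripper":255,"dx":-0.001,"dy":0.006,"dz":-0.015,"wx":0.004,"wy":0,"wz":0.03},{"gripper":255,"dx":0,"dy":0.006,"dz":-0.015,"wx":0.002,"wy":0,"wz":0.025},{"gripper":255,"dx":0,"dy":0.002,"dz":-0.008,"wx":0,"wy":0,"wz":0},{"gripper":255,"dx":0,"dy":0,"dz":0,"wx":0,"wy":0,"wz":0}]' >/dev/null; python3 st.py;  python3 - <<'E'
from h import *
f=grab_frame("side");crop(f,"pics/q1.png",215,170,335,290,5)
E
```

```text
t 19.0167 p [0.4464 0.2569 0.1834] hop [-0.0597  0.0014  0.1834] yaw 73.2 down [ 0.    -0.002 -1.   ] F [-0.5 -0.2 -3.8] w 0.0646 q [-0.73  0.26  0.17  1.92 -0.05  0.97  0.74]
```

View pics/q1.png

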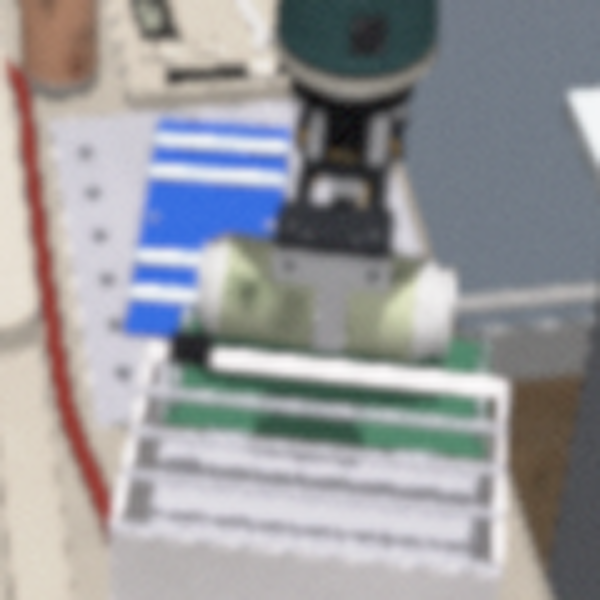

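```bash
python3 -m creep '[{"gripper":255,"dx":-0.003,"dy":0,"dz":-0.007,"wx":0,"wy":0,"wz":0.008},{"gripper":255,"dx":-0.001,"dy":0,"dz":-0.006,"wx":0,"wy":0,"wz":0},{"gripper":255,"dx":0,"dy":0,"dz":-0.003,"wx":0,"wy":0,"wz":0}]' >/dev/null; python3 st.py; python3 -m creep '[{"gripper":255,"dx":0,"dy":0,"dz":-0.003,"wx":0,"wy":0.001,"wz":0}]' >/dev/null; python3 st.py
```

```text
t 19.3167 p [0.4436 0.2561 0.1692] hop [-0.0612  0.0039  0.1692] yaw 73.5 down [ 0.003 -0.001 -1.   ] F [ 0.4  0.7 -4.3] w 0.0645 q [-0.73  0.27  0.17  1.94 -0.05  0.93  0.75]
t 19.4 p [0.4435 0.256  0.1661] hop [-0.0614  0.0039  0.1661] yaw 73.4 down [ 0.003 -0.001 -1.   ] F [ 0.4 -0.8 -3.2] w 0.0647 q [-0.73  0.27  0.17  1.95 -0.05  0.93  0.75]
```

```bash
python3 -m creep '[{"gripper":255,"dx":0,"dy":0,"dz":-0.003,"wx":0,"wy":0.001,"wz":0}]' >/dev/null; python3 st.py; python3 -m creep '[{"gripper":255,"dx":0,"dy":0,"dz":-0.002,"wx":0,"wy":0.001,"wz":0}]' >/dev/null; python3 st.py
```

```text
t 19.4833 p [0.4436 0.256  0.1631] hop [-0.0614  0.0038  0.1631] yaw 73.4 down [ 0.002 -0.    -1.   ] F [ 0.3  0.1 -4.6] w 0.0649 q [-0.73  0.28  0.17  1.95 -0.06  0.92  0.75]
t 19.5667 p [0.4438 0.256  0.1613] hop [-0.0613  0.0037  0.1613] yaw 73.4 down [ 0.001 -0.    -1.   ] F [-10.5  -3.2  31.2] w 0.0642 q [-0.73  0.28  0.17  1.95 -0.06  0.92  0.75]
```

```bash
python3 -m creep '[{"gripper":255,"dx":0,"dy":0,"dz":0.001,"wx":0,"wy":0,"wz":0},{"gripper":0,"dx":0,"dy":0,"dz":0,"wx":0,"wy":0,"wz":0},{"gripper":0,"dx":0,"dy":0,"dz":0,"wx":0,"wy":0,"wz":0},{"gripper":0,"dx":0,"dy":0,"dz":0,"wx":0,"wy":0,"wz":0},{"gripper":0,"dx":-0.001,"dy":-0.001,"dz":0,"wx":0,"wy":0,"wz":0}]' >/dev/null; python3 st.py
python3 -m creep '[{"gripper":0,"dx":0,"dy":0,"dz":0.008,"wx":0,"wy":0,"wz":0},{"gripper":0,"dx":0,"dy":0,"dz":0.01,"wx":0,"wy":0,"wz":0},{"gripper":0,"dx":0,"dy":0,"dz":0.015,"wx":0,"wy":0,"wz":0},{"gripper":0,"dx":0,"dy":0,"dz":0.02,"wx":0,"wy":0,"wz":0},{"gripper":0,"dx":0,"dy":-0.01,"dz":0.03,"wx":0,"wy":0,"wz":0},{"gripper":165,"dx":-0.006,"dy":-0.022,"dz":0.01,"wx":0,"wy":0,"wz":0},{"gripper":165,"dx":-0.006,"dy":-0.022,"dz":0,"wx":0,"wy":0,"wz":0},{"gripper":165,"dx":-0.004,"dy":-0.012,"dz":0,"wx":0,"wy":0,"wz":0}]' >/dev/null; python3 st.py
python3 - <<'E'
from h import *
f=grab_frame("side");crop(f,"pics/q2.png",215,170,335,290,5);f=grab_frame("top");crop(f,"pics/q2t.png",140,140,260,240,5)
E
```

```text
t 19.9833 p [0.444  0.2558 0.1633] hop [-0.0615  0.0034  0.1633] yaw 73.4 down [ 0.003  0.002 -1.   ] F [ 1.   0.8 -0.5] w 0.0876 q [-0.73  0.27  0.17  1.95 -0.06  0.92  0.75]
t 20.65 p [0.4272 0.1892 0.2663] hop [-0.1301  0.0014  0.2663] yaw 73.6 down [ 0.005  0.002 -1.   ] F [-0.9  0.  -0.3] w 0.0774 q [-0.69  0.07  0.21  1.93 -0.02  1.13  0.82]
```

View pics/q2.png

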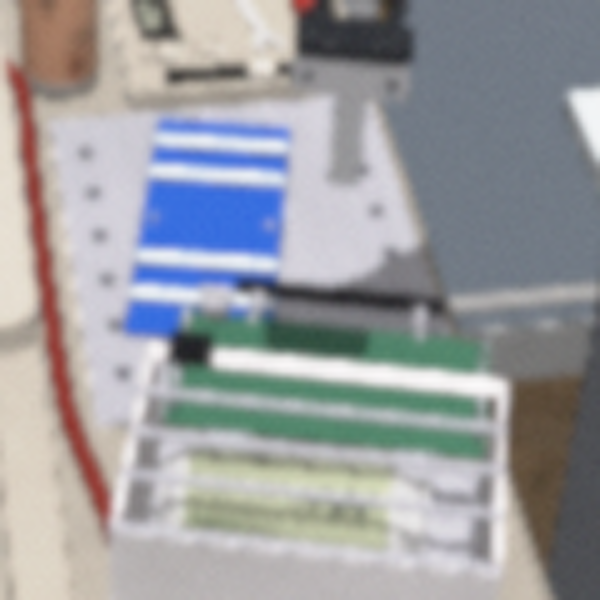

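View pics/q2t.png

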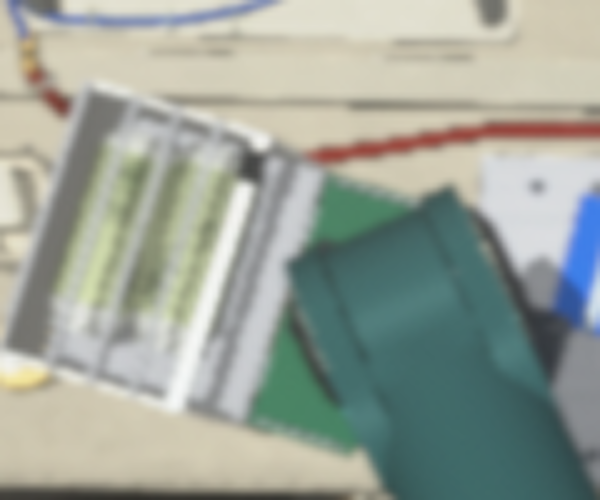

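```bash
python3 -m creep '[{"gripper":165,"dx":0.003,"dy":-0.003,"dz":-0.02,"wx":0,"wy":0.002,"wz":0},{"gripper":165,"dx":0,"dy":0,"dz":-0.03,"wx":0,"wy":0,"wz":0},{"gripper":165,"dx":0,"dy":0,"dz":-0.02,"wx":0,"wy":0,"wz":0},{"gripper":165,"dx":0,"dy":0,"dz":-0.01,"wx":0,"wy":0,"wz":0},{"gripper":165,"dx":0,"dy":0,"dz":0,"wx":0,"wy":0,"wz":0}]' >/dev/null; python3 st.py
```

```text
t 21.1667 p [0.4306 0.1894 0.1843] hop [-0.1289 -0.0018  0.1843] yaw 73.6 down [ 0.005  0.005 -1.   ] F [-0.5  0.7 -0.2] w 0.0362 q [-0.67  0.17  0.22  2.03 -0.05  0.94  0.85]
```

```bash
python3 -m creep '[{"gripper":165,"dx":-0.002,"dy":-0.005,"dz":-0.01,"wx":-0.003,"wy":0.003,"wz":0},{"gripper":165,"dx":0,"dy":-0.001,"dz":-0.015,"wx":0,"wy":0.001,"wz":0},{"gripper":165,"dx":0,"dy":0,"dz":-0.01,"wx":0,"wy":0,"wz":0},{"gripper":165,"dx":0,"dy":0,"dz":0,"wx":0,"wy":0,"wz":0}]' >/dev/null; python3 st.py
```

```text
t 21.5 p [0.4288 0.1846 0.1481] hop [-0.1341 -0.0013  0.1481] yaw 73.7 down [ 0.001  0.002 -1.   ] F [-0.1 -1.4  0.3] w 0.0329 q [-0.66  0.22  0.21  2.07 -0.06  0.86  0.87]
```

```bash
python3 - <<'E'
from h import *
f=grab_frame("side");crop(f,"pics/r1.png",245,190,325,260,8)
E
```

```text
(no output)
```

View pics/r1.png

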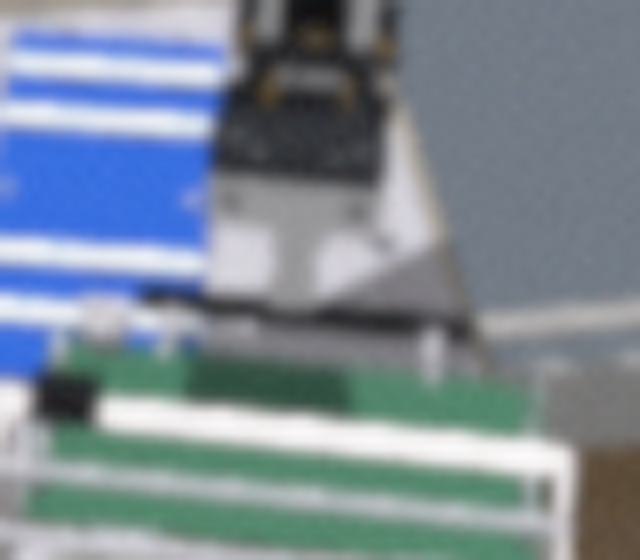

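Fingers are over the middle of the bar (about column 297, row 300). I'll go down and grip it.

```bash
python3 -m creep '[{"gripper":165,"dx":0,"dy":0,"dz":-0.013,"wx":0,"wy":0,"wz":0},{"gripper":165,"dx":0,"dy":0,"dz":-0.013,"wx":0,"wy":0,"wz":0},{"gripper":165,"dx":0,"dy":0,"dz":-0.008,"wx":0,"wy":0.002,"wz":0},{"gripper":165,"dx":0,"dy":0,"dz":0,"wx":0,"wy":0,"wz":0}]' >/dev/null; python3 st.py
python3 -m creep '[{"gripper":255,"dx":0,"dy":0,"dz":0,"wx":0,"wy":0,"wz":0},{"gripper":255,"dx":0,"dy":0,"dz":0,"wx":0,"wy":0,"wz":0},{"gripper":255,"dx":0,"dy":0,"dz":0,"wx":0,"wy":0,"wz":0},{"gripper":255,"dx":0,"dy":0,"dz":0,"wx":0,"wy":0,"wz":0}]' >/dev/null; python3 st.py
```

```text
t 21.8833 p [0.4307 0.1859 0.1166] hop [-0.1323 -0.0028  0.1166] yaw 73.7 down [ 0.003  0.004 -1.   ] F [-0.3  0.   0.8] w 0.0331 q [-0.65  0.27  0.21  2.09 -0.08  0.78  0.89]
t 22.2167 p [0.4305 0.1832 0.118 ] hop [-0.1349 -0.0033  0.118 ] yaw 73.6 down [ 0.001  0.001 -1.   ] F [-0.9 -8.9 -0.7] w 0.0108 q [-0.65  0.27  0.21  2.09 -0.08  0.79  0.89]
```

```bash
python3 -m creep '[{"gripper":255,"dx":0,"dy":0.001,"dz":0.012,"wx":0,"wy":0,"wz":0},{"gripper":255,"dx":0.0005,"dy":0.002,"dz":0.015,"wx":0,"wy":0,"wz":0},{"gripper":255,"dx":0.001,"dy":0.004,"dz":0.017,"wx":0,"wy":0,"wz":0}]' >/dev/null; python3 st.py
```

```text
t 22.4667 p [0.4321 0.1894 0.1623] hop [-0.1285 -0.0032  0.1623] yaw 73.5 down [ 0.001 -0.    -1.   ] F [  6.6  15.3 -10.3] w 0.0111 q [-0.67  0.21  0.22  2.04 -0.06  0.9   0.86]
```

```bash
python3 -m creep '[{"gripper":255,"dx":0.002,"dy":0.0075,"dz":0.015,"wx":0,"wy":0,"wz":0},{"gripper":255,"dx":0.0022,"dy":0.008,"dz":0.0147,"wx":0,"wy":0,"wz":0},{"gripper":255,"dx":0.0027,"dy":0.0096,"dz":0.0135,"wx":0,"wy":0,"wz":0}]' >/dev/null; python3 st.py
```

```text
t 22.7167 p [0.439  0.2131 0.2092] hop [-0.1038 -0.0034  0.2092] yaw 73.4 down [ 0.002 -0.001 -1.   ] F [  6.4  10.8 -14.2] w 0.0107 q [-0.7   0.18  0.21  1.96 -0.04  1.01  0.81]
```

```bash
python3 -m creep '[{"gripper":255,"dx":0.0038,"dy":0.0135,"dz":0.0115,"wx":0,"wy":0,"wz":0.002},{"gripper":255,"dx":0.0036,"dy":0.0127,"dz":0.0098,"wx":0,"wy":0,"wz":0.002},{"gripper":255,"dx":0.004,"dy":0.014,"dz":0.008,"wx":0,"wy":0,"wz":0}]' >/dev/null; python3 st.py
```

```text
t 22.9667 p [0.4502 0.2501 0.2429] hop [-0.0652 -0.0041  0.2429] yaw 73.4 down [ 0.001 -0.006 -1.   ] F [-0.3 -3.3 -1.9] w 0.0109 q [-0.74  0.19  0.19  1.85 -0.04  1.1   0.75]
```

```bash
python3 -m creep '[{"gripper":255,"dx":0.0042,"dy":0.015,"dz":0.005,"wx":0.003,"wy":0,"wz":0.002},{"gripper":255,"dx":0.0042,"dy":0.015,"dz":0.004,"wx":0,"wy":0,"wz":0.002},{"gripper":255,"dx":0.0035,"dy":0.012,"dz":0.002,"wx":0,"wy":0,"wz":0}]' >/dev/null; python3 st.py
```

```text
t 23.2167 p [0.4628 0.2917 0.2588] hop [-0.0218 -0.0049  0.2588] yaw 73.5 down [ 0.002 -0.004 -1.   ] F [-0.8 -2.  -1.8] w 0.0112 q [-0.77  0.24  0.18  1.76 -0.04  1.15  0.7 ]
```

```bash
python3 -m creep '[{"gripper":255,"dx":0.0035,"dy":0.012,"dz":0,"wx":0,"wy":0,"wz":0},{"gripper":255,"dx":0.0027,"dy":0.0095,"dz":-0.001,"wx":0,"wy":0,"wz":0}]' >/dev/null; python3 st.py;python3 -m creep '[{"gripper":255,"dx":0.0022,"dy":0.008,"dz":-0.001,"wx":0,"wy":0,"wz":0}]' >/dev/null; python3 st.py
```

```text
t 23.3833 p [0.4695 0.3132 0.2604] hop [ 0.0007 -0.0055  0.2604] yaw 73.5 down [ 0.003 -0.005 -1.   ] F [-2.6 -4.4  3.1] w 0.0108 q [-0.79  0.27  0.17  1.72 -0.04  1.16  0.68]
t 23.4667 p [0.4719 0.3217 0.2601] hop [ 0.0096 -0.0055  0.2601] yaw 73.5 down [ 0.004 -0.005 -1.   ] F [ -5.  -13.7   6.6] w 0.0113 q [-0.79  0.28  0.17  1.7  -0.04  1.16  0.67]
```

```bash
python3 -m creep '[{"gripper":255,"dx":0.001,"dy":0.004,"dz":-0.002,"wx":0,"wy":0,"wz":0}]' >/dev/null; python3 st.py;python3 -m creep '[{"gripper":255,"dx":0.001,"dy":0.004,"dz":-0.001,"wx":0,"wy":0,"wz":0}]' >/dev/null; python3 st.py
```

```text
t 23.55 p [0.4729 0.3223 0.2592] hop [ 0.0104 -0.0063  0.2592] yaw 73.4 down [ 0.002 -0.011 -1.   ] F [-20.9 -49.6  39.1] w 0.0113 q [-0.79  0.29  0.17  1.7  -0.04  1.17  0.66]
t 23.6333 p [0.4735 0.3218 0.2589] hop [ 0.0101 -0.0071  0.2589] yaw 73.2 down [-0.002 -0.019 -1.   ] F [-21.6 -34.8  28.6] w 0.011 q [-0.79  0.29  0.17  1.69 -0.04  1.18  0.66]
```

```bash
python3 -m creep '[{"gripper":165,"dx":-0.0005,"dy":-0.001,"dz":0,"wx":0.005,"wy":0,"wz":0},{"gripper":165,"dx":0,"dy":0,"dz":0,"wx":0.004,"wy":0,"wz":0},{"gripper":165,"dx":0,"dy":0,"dz":0,"wx":0,"wy":0,"wz":0},{"gripper":165,"dx":0,"dy":0,"dz":0,"wx":0,"wy":0,"wz":0}]' >/dev/null; python3 st.py
```

```text
t 23.9667 p [0.4733 0.3193 0.2598] hop [ 0.0076 -0.0075  0.2598] yaw 73.1 down [-0.002 -0.011 -1.   ] F [-0.1  0.1  0.6] w 0.032 q [-0.79  0.29  0.17  1.7  -0.04  1.17  0.67]
```

```bash
python3 -m creep '[{"gripper":165,"dx":0,"dy":0,"dz":0.015,"wx":0,"wy":0,"wz":0},{"gripper":165,"dx":0,"dy":0,"dz":0.03,"wx":0,"wy":0,"wz":0},{"gripper":165,"dx":0,"dy":0,"dz":0.035,"wx":0,"wy":0,"wz":0},{"gripper":165,"dx":-0.02,"dy":-0.01,"dz":0.03,"wx":0,"wy":0,"wz":0},{"gripper":165,"dx":-0.03,"dy":-0.02,"dz":0.01,"wx":0,"wy":0,"wz":0},{"gripper":165,"dx":-0.03,"dy":-0.02,"dz":0,"wx":0,"wy":0,"wz":0},{"gripper":165,"dx":-0.03,"dy":-0.02,"dz":0,"wx":0,"wy":0,"wz":0},{"gripper":165,"dx":0,"dy":0,"dz":0,"wx":0,"wy":0,"wz":0}]' >/dev/null; python3 -m creep '[{"gripper":165,"dx":-0.01,"dy":-0.035,"dz":0,"wx":0,"wy":0,"wz":0},{"gripper":165,"dx":-0.01,"dy":-0.035,"dz":0,"wx":0,"wy":0,"wz":0},{"gripper":165,"dx":-0.01,"dy":-0.035,"dz":0,"wx":0,"wy":0,"wz":0},{"gripper":165,"dx":-0.01,"dy":-0.035,"dz":0,"wx":0,"wy":0,"wz":0},{"gripper":165,"dx":0,"dy":-0.02,"dz":0,"wx":0,"wy":0,"wz":0},{"gripper":165,"dx":0,"dy":0,"dz":0,"wx":0,"wy":0,"wz":0}]' >/dev/null; python3 st.py
python3 - <<'E'
from h import *
f=grab_frame("side");crop(f,"pics/z1.png",215,170,335,290,5);f=grab_frame("top");crop(f,"pics/z1t.png",140,140,260,240,5)
np.save("pics/z1t.npy",f)
E
```

```text
t 25.1333 p [0.3145 0.0855 0.3838] hop [-0.2605  0.0816  0.3838] yaw 73.7 down [ 0.002 -0.006 -1.   ] F [ 0.3 -0.3 -0.2] w 0.0331 q [-0.73 -0.32  0.27  1.99  0.09  1.45  0.8 ]
```

View pics/z1.png

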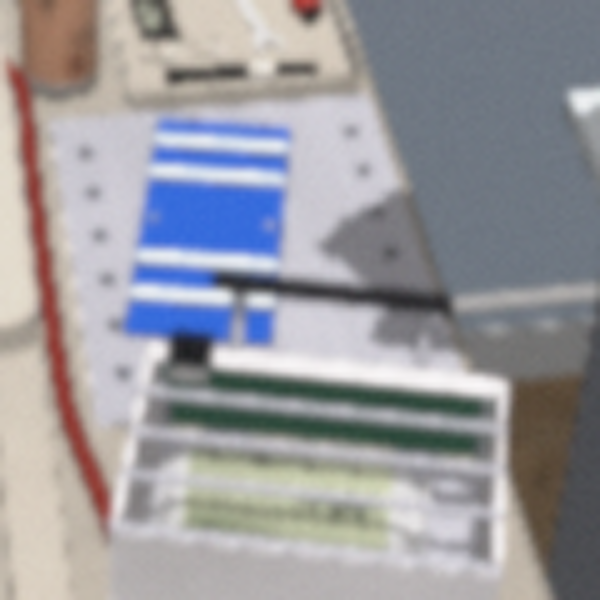

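View pics/z1t.png

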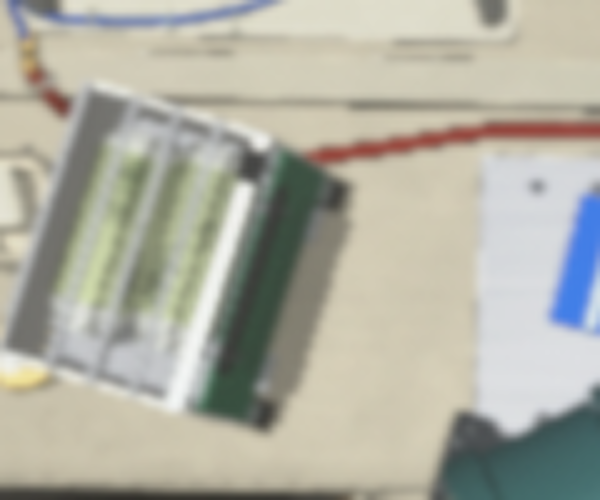

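```bash
python3 - <<'E'
from h import *
t0=np.load("pics/topavg.npy").astype(np.float32);t1=np.load("pics/z1t.npy").astype(np.float32)
s0=np.load("pics/sideavg.npy");s1=grab_frame("side")
a=cv2.cvtColor(t0[165:225,182:205].copy(),cv2.COLOR_RGB2GRAY);b=cv2.cvtColor(t1[165:225,182:205].copy(),cv2.COLOR_RGB2GRAY)
print("door shift px",cv2.phaseCorrelate(a,b),"diff",np.abs(a-b).mean())
H=np.array([0.464,0.314,0.0]);hx=np.array([.272,.962,0]);hy=np.array([-.962,.272,0])
h=cv2.cvtColor(t1.astype(np.uint8),cv2.COLOR_RGB2HSV);m=cv2.inRange(h,(28,35,90),(50,255,255));m[:,:145]=0;m[:,195:]=0;m[:155]=0;m[220:]=0
n,l,st,c=cv2.connectedComponentsWithStats(m)
for i in range(1,n):
    if st[i,4]>25:
        p=onz("top",*c[i],.14);print(st[i,4],"hop",np.round([(p-H)@hx,(p-H)@hy],3))
# ends of cans in the enlarged top picture
f=np.ascontiguousarray(t1.astype(np.uint8)); crop(f,"pics/z2.png",145,155,195,215,10)
E
python3 st.py
```

```text
door shift px ((-0.19449355572360716, -0.08292703642572263), 1.0144575062725278) diff 6.9054623
84 hop [ 0.165 -0.011]
186 hop [ 0.138 -0.008]
160 hop [ 0.103 -0.016]
152 hop [ 0.073 -0.015]
t 25.2833 p [0.3147 0.0889 0.3835] hop [-0.2571  0.0824  0.3835] yaw 73.8 down [ 0.001 -0.007 -1.   ] F [ 0.7  1.1 -0.2] w 0.0331 q [-0.74 -0.31  0.27  1.99  0.09  1.45  0.8 ]
```

View pics/z2.png

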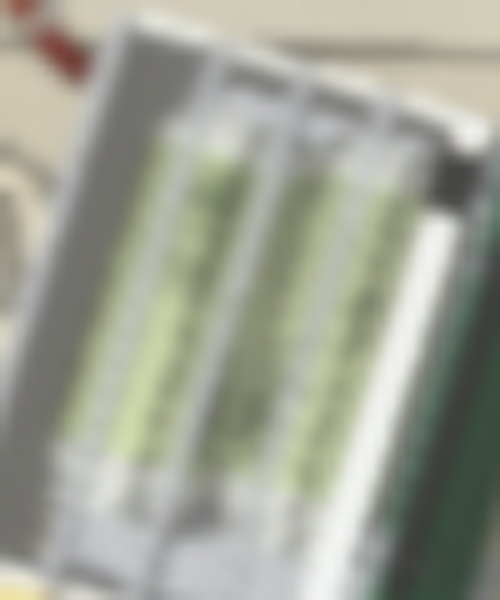

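```bash
python3 - <<'E'
from cell import *
print(close_job())
E
```

```text
the job is handed in; nothing more can be done
None
```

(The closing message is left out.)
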